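Put the strop paddle away and shut the rack's keeper bar

ROBOT

A 6-joint arm with a two-finger parallel gripper is mounted at the origin on the work surface. World frame = base frame: x ahead of the robot, y to its left, z up, the work surface at z = 0. Lengths are in m, angles in rad, forces in N, time in s.
With the tool pointing down it reaches from about 0.425 to 0.95 m from the base axis. Payload 3.5 kg.
Tool frame: the origin (TCP) lies at the very end of the fingers, on their centre line; the grasp point (between the pads) lies 19 mm behind it; y points along the fingers, z is the direction in which the jaws open and shut, and the axes are right-handed (so a half turn about y gives the same grasp; the last joint's range is limited). The gripper opens to 85 mm and grips with 20 to 120 N. Pads are 22 mm wide; open, the fingers measure 114 mm over their backs; the gripper's body (76 mm by 85 mm) begins 54 mm behind the grasp point. The pads swing forward as they close: fully open they stand 13 mm farther back than shut.
Start: joints at [-0.15, 0.286, 1.577, -0, 1.279, -0.15], TCP at [0.675, 0, 0.231] pointing down, gripper open.
Joint ranges: [-2.77, 2.77], [-0.9, 2.22], [0.21, 2.48], [-1.53, 4.67], [0.24, 2.81], [-2.84, 2.84]. Speed limits (rad/s): [2.79, 2.79, 3.14, 3.14, 3.14, 3.14].

INTERFACE

Orientations are given as a unit quaternion [x, y, z, w].
In Python, from plant import ctrl, cams gives the robot as it stands.
- The arm moves only by the tool play_rows, never from a script. Its argument "steps" is a list of rows, each an object of numbers: "claw": the finger opening in cm, from 0 to 8.54; "tx", "ty", "tz": the shift along the tool's x, y, z in cm; "ax", "ay", "az": the turn, a rotation vector about the tool's x, y, z in degrees. A call has 1 to 12 rows; each row is the pose to reach, as a shift and turn from the pose commanded when the call began, along the tool's axes at that moment; what a row does not reach only later rows make up. A row lasts 1/12 s, in which the tool goes at most 41.7 mm and 7.16 degrees, less where a joint would pass 70% of its speed; a pose out of reach is approached as far as the arm can. A call with a gripper value outside its range is refused whole. The fingers move at their own pace and stop on an object; "grip_force" is the grip in N (left out, the last holds). Time passes only in rows, so rows that repeat a pose let the fingers close. It gives the time, the measured TCP pose, the force and the opening at its end, in the units of the state.
- ctrl.get_state(): the state, without advancing time (a new reading comes with each control period).
- cams.read_camera(name): name is "scene" or "side" or "wrist"; returns (picture, depth): 480x640x3 uint8, blue, green, red; 480x640 float32, m along the optical axis (not along the pixel's ray), 0 where there is no reading.
- cams.camera_model(name): a dict with "intrinsics" (3x3 intrinsics, pixels), "rvec" (rotation vector, rad) and "tvec" (3), from world to camera coordinates, as OpenCV has them; the wrist camera has in their place "tool_from_camera" (4x4, takes a point from camera to tool coordinates, whose origin is the TCP and whose axes are the tool frame's). Camera axes: x right, y down, z forward; pixel columns grow to the right and rows downward; lengths in m; the calibration is good to about 2 mm. A picture is of the moment at which its call begins: read the wrist's pose just before it. camera_model takes no time and is no camera call.
- ctrl.sign_off(): hands the job in, once; it reports no verdict.
The state is a dict: "time": time; "qpos": joint angles; "dq": joint speeds; "joint_efforts": joint torques, N m; "eef_pos": TCP position; "tcp_rot": TCP orientation; "contact_force": force on the tool from outside, world axes, zero at the start; "wrist_torque": the same for the moment, N m; "opening": opening from 0.0 (shut) to 1.0 (fully open).
Only numpy, scipy, OpenCV 4.12 (cv2) and the standard library are available. Lean on these libraries where they do the work, as an engineer would, in place of code of your own. Each camera call takes 0.05 s, during which the arm holds its last target.

TASK

Lay the strop paddle that is on the bench flat into the empty bay of the wooden rack, leather face up, and let go of it. Then swing the rack's steel keeper bar across the paddles until it has passed its spring ball and is fully shut against its stop. Leave the other paddle and the jar, spool and maul where they are.

Things in the scene. Friction and masses are not known exactly. Their poses are not given: they have to be found in the camera images.
- paddle: Loose wooden strop paddle on the bench, right of the rack; 202 mm long, 20 mm thick, 0.1 to 0.2 kg. Blade 115 x 48 mm, tan leather facing on top. Handle 24 mm wide, 20 mm thick, towards -x, its end 143 mm from the origin; grip it across about 105 mm from the origin. Origin: centre of the blade's underside; x from handle to blade, z up out of the leather face.
- rack: Fixed wooden rack, base x -102..+45, y -112..+112 mm, 35 mm high; -x faces the robot. Origin: on the bench under the middle of the shut keeper bar, which lies along y. Two bays along x, at y = +34 mm (holds a paddle) and -34 mm (empty): floors at height 35 mm, ribs, lips and back stop 8 mm thick with tops at 49 mm. Handles overhang the front (-x) through a 36 mm gap in the lips at x = -98.
- bay (a point): Centre of the empty bay's floor, a pocket 127 x 60 mm; the paddle's origin belongs here with its axes along the rack's (handle towards -x). In the rack's frame (-30.5, -34, 35) mm; axes as the rack's.
- other_paddle: The identical paddle already lying in the other bay (y = +34 mm of the rack); its top is at height 55 mm. Origin and axes as for the loose paddle. Not to be moved.
- keeper (a joint): Angle q of the keeper bar about its upright hinge, rad. 0 = shut against its stop, lying along the rack's -y; grows as it opens towards the robot: from the hinge the bar points along (-sin q, -cos q) in rack x, y. Starts at 1.3 to 1.75. It turns lightly (under 1 N) and stays where left; from about 0.17 to 0.03 it rides over the spring ball and must be pushed; held shut it reads 0 to 0.015.
- keeper_hinge (a point): On the hinge axis at the height of the bar's underside (60 mm over the bench), rack frame (0, 92, 60) mm. The dark steel bar is 16 mm wide, 22 mm tall (heights 60 to 82 mm), reaches 204 mm from the axis and passes 5 mm above the paddles, whose tops are at 55 mm.
- keeper_grip (a point): Middle of the upright round grip post on the bar, 16 mm diameter, 42 mm tall (heights 82 to 124 mm), 150 mm from the hinge axis along the bar. Moves with the bar. It may be gripped or pushed; the bar's side below it is flush with it.
- jar: Amber glass jar with a steel lid, 68 mm diameter, 95 mm high, standing behind the rack. Origin: centre of its underside. Bystander.
- spool: Grey thread spool, 56 mm diameter, 80 mm high, standing behind and to the right of the rack. Origin: centre of its underside. Bystander.
- maul: White-headed leather maul standing on its head, 72 mm diameter, 195 mm high, to the left of the rack. Origin: centre of its underside. Bystander.
- lamp (a point): Middle of the underside of a fixed lamp bar, 32 mm wide (x), 310 mm long (y), right above the shut keeper, 244 mm over the bench, on two posts at rack x = +38, y = -145 and +145 mm. A gripper pointing straight down does not fit under it at the shut keeper; one leaned back towards the rack's -x by about 30 degrees, fingers pointing forward and down, does.
- ball (a point): Top of the 16 mm spring ball in the steel block under the shut bar's free end, 187 mm from the hinge; it stands 4 mm above the bar's underside. The bar presses it down and passes over it (about 5 to 10 N at the grip), then it pops up behind the bar (on its -x side) and holds it shut.
Mind the look-alikes: they are no part of the job. What is shaped like the paddle but blue or orange is not meant.

How it is judged:
By the outcome, as a careful person would: the job done as asked, in the order asked, and still so for the second after the job is handed in, with the robot touching nothing.
It also fails if it takes over 64 s, if anything falls off the work surface, if the arm or the gripper's body presses on something with over 40 N, if the wrist force passes 120 N, or if a joint passes its speed limit or range.

## Working session

There is one attempt and no reset: what is moved stays moved. The work goes in short steps, Python scripts to look and compute and a tool call to move; the robot and the scene stay as the last step left them, time stands still between calls to the robot, and variables do not carry over. Pictures are saved under pics/ and viewed, and the job is handed in when it is done.

Besides the shell and the picture viewer there is one more tool, called as name(argument=value, ...) on one line, values as JSON. play_rows: Moves the arm, as the interface text tells. Its arguments: {"type":"object","properties":{"steps":{"type":"array","items":{"type":"object","properties":{"claw":{"type":"number"},"tx":{"type":"number"},"ty":{"type":"number"},"tz":{"type":"number"},"ax":{"type":"number"},"ay":{"type":"number"},"az":{"type":"number"}}}},"grip_force":{"type":"number"}},"required":["steps"]}

```bash
ls; mkdir -p pics; python3 - <<'E'
from plant import ctrl,cams
import cv2,numpy as np
s=ctrl.get_state();print(s)
for n in ["scene","side","wrist"]:
    p,d=cams.read_camera(n);cv2.imwrite(f"pics/{n}0.png",p);np.save(f"pics/{n}0.npy",d)
    print(n,cams.camera_model(n))
E
```

```text
pics
{'time': 0.0, 'qpos': array([-1.49990178e-01,  2.87214759e-01,  1.57822027e+00, -1.15649737e-05,
        1.27861598e+00, -1.49980444e-01]), 'dq': array([ 0.00234009, -0.00220449, -0.0006146 , -0.00160906, -0.00034618,
        0.00016607]), 'joint_efforts': array([-1.79628755e-04, -4.05981302e+01, -2.92628127e+01, -1.54224781e-04,
        5.81841552e-03,  3.74769741e-06]), 'eef_pos': array([6.74319602e-01, 1.36255463e-04, 2.29891039e-01]), 'tcp_rot': array([-0.50051703,  0.50069842, -0.49930402,  0.49947902]), 'contact_force': array([ 0.47274717, -0.16390864, -0.20669859]), 'wrist_torque': array([-0.00903523,  0.00201105, -0.0144264 ]), 'opening': 1.0035735019380625}
scene {'intrinsics': array([[554.23906788,   0.        , 314.67048502],
       [  0.        , 554.23906788, 240.35132456],
       [  0.        ,   0.        ,   1.        ]]), 'rvec': array([ 1.83856188,  2.09184129, -0.4956135 ]), 'tvec': array([ 2.24995931e-04, -3.80769877e-01,  1.79591176e+00])}
side {'intrinsics': array([[463.18044988,   0.        , 315.8499996 ],
       [  0.        , 463.18044988, 244.57347659],
       [  0.        ,   0.        ,   1.        ]]), 'rvec': array([ 2.42459763, -0.17285234,  0.05861233]), 'tvec': array([-0.48445998,  0.20143535,  1.37329118])}
wrist {'intrinsics': array([[352.66022284,   0.        , 311.61219545],
       [  0.        , 352.66022284, 241.70639027],
       [  0.        ,   0.        ,   1.        ]]), 'tool_from_camera': array([[-1.88515833e-03,  9.61333397e-01,  2.75380730e-01,
        -7.03341664e-02],
       [ 4.47917565e-04, -2.75380380e-01,  9.61335241e-01,
        -1.42207378e-01],
       [ 9.99998123e-01,  1.93561701e-03,  8.85375037e-05,
        -3.98073236e-04],
       [ 0.00000000e+00,  0.00000000e+00,  0.00000000e+00,
         1.00000000e+00]])}
```

View pics/scene0.png

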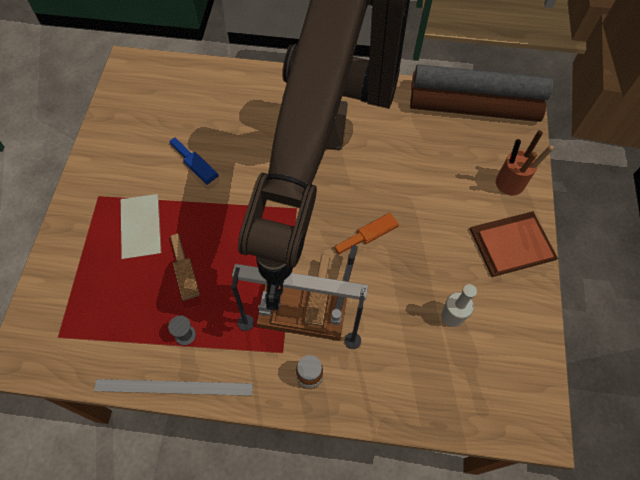

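View pics/side0.png

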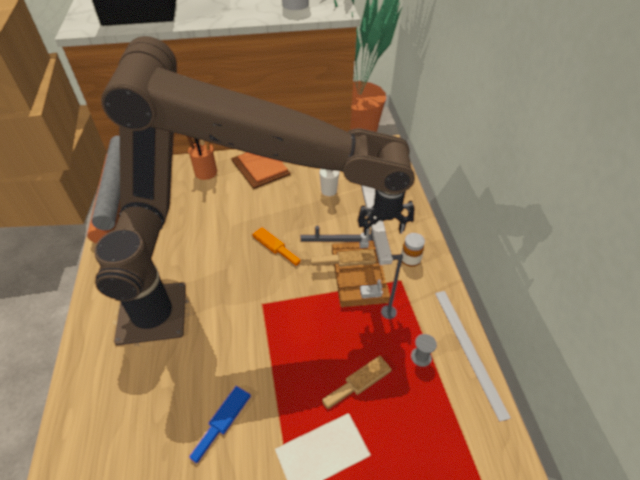

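View pics/wrist0.png

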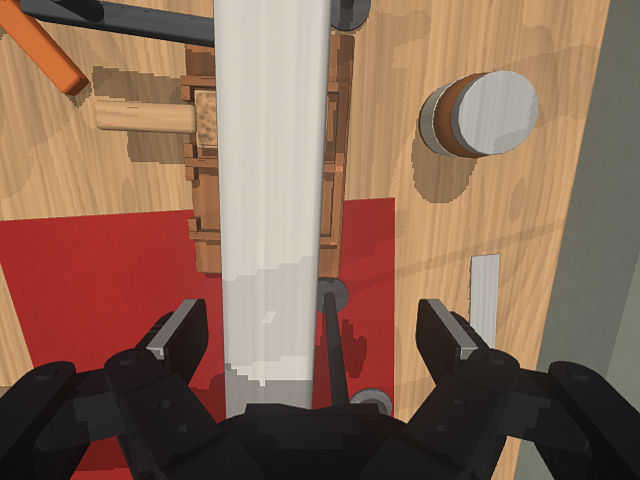

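The scene picture shows what could be taken for the paddle:
- Tan paddle on the red mat, at (183,270).
- Blue look-alike at (195,160).
- Orange look-alike at (367,233).
- Tan paddle already in the rack, at (318,290).

By the description I choose the one at (183,270). The rack is at about (303,308). The keeper is open, with its free end near (352,255).

```bash
cat > h.py <<'E'
import numpy as np,cv2
from scipy.spatial.transform import Rotation as R
from plant import ctrl,cams
def cam_pose(n,s=None):
    m=cams.camera_model(n);K=m["intrinsics"]
    if n=="wrist":
        T=np.eye(4);T[:3,:3]=R.from_quat(s["tcp_rot"]).as_matrix();T[:3,3]=s["eef_pos"]
        return K,T@m["tool_from_camera"]
    T=np.eye(4);T[:3,:3]=cv2.Rodrigues(np.array(m["rvec"]))[0];T[:3,3]=m["tvec"]
    return K,np.linalg.inv(T)
def cloud(d,K,T):
    v,u=np.indices(d.shape);P=np.stack([(u-K[0,2])/K[0,0]*d,(v-K[1,2])/K[1,1]*d,d],-1)
    W=P@T[:3,:3].T+T[:3,3];W[d<=0]=np.nan;return W
def ray(uv,K,T,z):
    uv=np.atleast_2d(uv).astype(float)
    r=np.c_[(uv[:,0]-K[0,2])/K[0,0],(uv[:,1]-K[1,2])/K[1,1],np.ones(len(uv))]@T[:3,:3].T
    o=T[:3,3];return o+r*((z-o[2])/r[:,2])[:,None]
E
python3 - <<'E'
from h import *
s=ctrl.get_state();print(R.from_quat(s["tcp_rot"]).as_matrix().round(3))
for n in ["scene","side","wrist"]:
    p=cv2.imread(f"pics/{n}0.png");d=np.load(f"pics/{n}0.npy");K,T=cam_pose(n,s);W=cloud(d,K,T)
    print(n,T[:3,3].round(3))
    # orthographic colour map 1mm: x .45-.85 up, y .2..-.4
    S=1000;img=np.zeros((560,700,3),np.uint8);zb=np.full((560,700),-1.)
    w=W.reshape(-1,3);c=p.reshape(-1,3);ok=np.isfinite(w[:,0])&(w[:,2]<.2);w=w[ok];c=c[ok]
    r=((.95-w[:,0])*S).astype(int);q=((.25-w[:,1])*S).astype(int)
    o=np.argsort(w[:,2])
    for i in o:
        if 0<=r[i]<559 and 0<=q[i]<699: img[r[i]:r[i]+2,q[i]:q[i]+2]=c[i]
    cv2.imwrite(f"pics/ortho_{n}.png",img)
p=cv2.imread("pics/scene0.png");cv2.imwrite("pics/cropA.png",cv2.resize(p[215:345,130:380],None,fx=3,fy=3))
E
```

```text
[[ 0.    -0.002  1.   ]
 [-1.     0.     0.   ]
 [-0.    -1.    -0.002]]
scene [1.144 0.139 1.429]
side [ 0.38  -0.806  1.17 ]
wrist [0.674 0.07  0.372]
```

View pics/cropA.png

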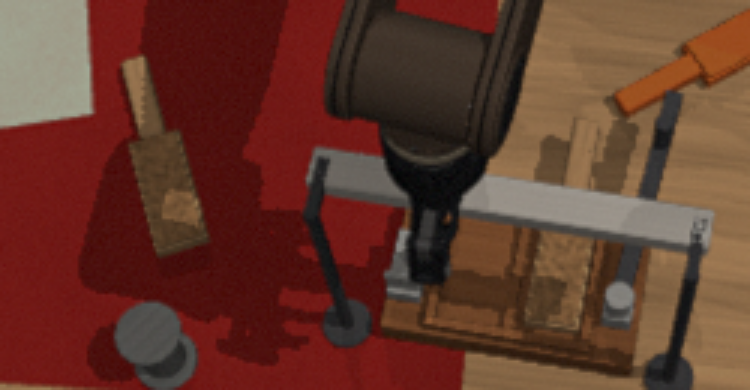

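View pics/ortho_side.png

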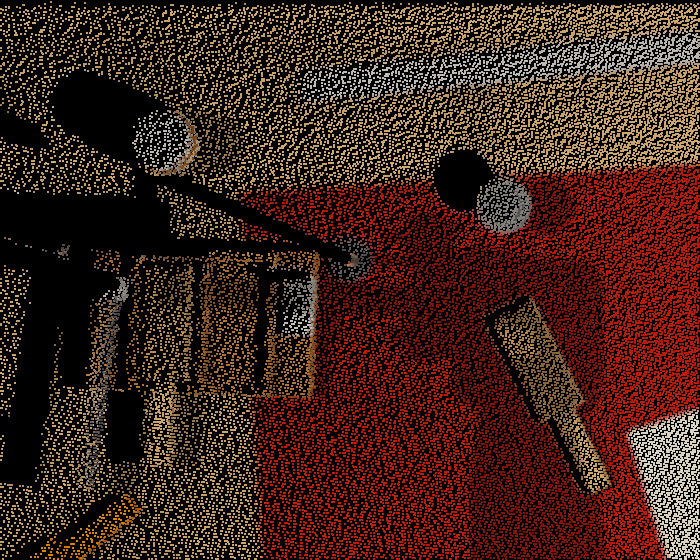

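View pics/ortho_wrist.png

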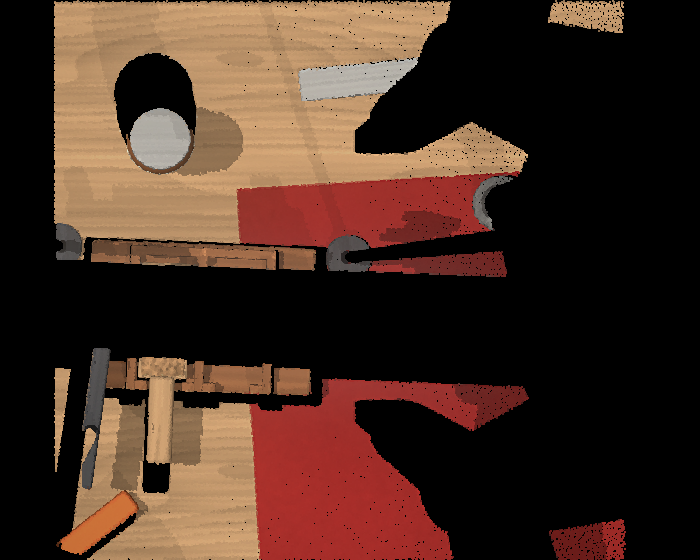

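```bash
python3 - <<'E'
from h import *
s=ctrl.get_state()
def paddle(n,x0,x1,y0,y1,z0,z1):
    d=np.load(f"pics/{n}0.npy");K,T=cam_pose(n,s);W=cloud(d,K,T)
    m=(W[...,0]>x0)&(W[...,0]<x1)&(W[...,1]>y0)&(W[...,1]<y1)&(W[...,2]>z0)&(W[...,2]<z1)
    w=W[m];print(n,len(w),"z",np.percentile(w[:,2],[5,50,95]).round(4))
    r=cv2.minAreaRect(w[:,:2].astype(np.float32)*1000)
    print(" rect mm",[np.round(a,1) for a in r])
    # axis by PCA, width along axis
    c=w[:,:2].mean(0);u=np.linalg.svd(w[:,:2]-c,full_matrices=False)[2][0]
    if u[0]<0:u=-u
    a=(w[:,:2]-c)@u;b=(w[:,:2]-c)@[-u[1],u[0]]
    lo,hi=np.percentile(a,[.3,99.7]);L=hi-lo
    bl=b[(a>hi-.105)&(a<hi-.01)];hl=b[(a<lo+.07)&(a>lo+.01)]
    print(" L",L.round(4),"ang",np.degrees(np.arctan2(u[1],u[0])).round(2),"tip",(c+u*hi).round(4),"end",(c+u*lo).round(4))
    for nm,v in(("blade",bl),("handle",hl)):
        q=np.percentile(v,[1,99]);print("  ",nm,q.round(4),np.diff(q).round(4))
paddle("side",.44,.68,-.38,-.22,.010,.03)
paddle("scene",.44,.68,-.38,-.22,.010,.03)
# rack rims etc.
for n in ["side","wrist","scene"]:
    d=np.load(f"pics/{n}0.npy");K,T=cam_pose(n,s);W=cloud(d,K,T);w=W[np.isfinite(W[...,0])]
    w=w[(w[:,0]>.5)&(w[:,0]<.75)&(w[:,1]>-.1)&(w[:,1]<.2)&(w[:,2]>.025)&(w[:,2]<.3)]
    h,e=np.histogram(w[:,2],np.arange(.025,.3,.002));print(n,[(round(e[i]*1000),int(h[i])) for i in range(len(h)) if h[i]>60])
E
```

```text
side 1080 z [0.0138 0.0197 0.0239]
 rect mm [array([ 551.5, -306.1]), array([201.1,  49.3]), np.float64(26.7)]
 L 0.1993 ang 26.29 tip [ 0.6409 -0.2629] end [ 0.4623 -0.3512]
   blade [-0.0221  0.025 ] [0.0471]
   handle [-0.0108  0.0131] [0.0239]
scene 909 z [0.0128 0.0186 0.0242]
 rect mm [array([ 566. , -286.2]), array([226. , 109.8]), np.float64(10.2)]
 L 0.2023 ang 26.43 tip [ 0.6458 -0.2584] end [ 0.4646 -0.3484]
   blade [-0.0237  0.0234] [0.0471]
   handle [-0.0124  0.0116] [0.024]
side [(29, 72), (31, 177), (33, 344), (35, 384), (37, 255), (39, 116), (41, 81), (43, 90), (45, 124), (47, 178), (49, 193), (51, 194), (53, 224), (55, 207), (57, 113), (79, 72), (81, 74), (83, 66), (263, 82), (265, 226), (267, 232), (269, 81)]
wrist [(31, 242), (33, 4449), (35, 2263), (37, 105), (39, 97), (41, 105), (43, 107), (45, 158), (47, 2149), (49, 1256), (51, 327), (53, 2228), (55, 1063), (63, 71), (65, 85), (67, 82), (69, 86), (71, 94), (73, 90), (75, 100), (77, 102), (79, 715), (81, 2041), (83, 187), (89, 67), (99, 66), (243, 108), (245, 159), (247, 242), (249, 283), (251, 303), (253, 342), (255, 356), (257, 352), (259, 404), (261, 422), (263, 1515), (265, 28148), (267, 13409), (269, 461), (271, 465), (273, 411), (275, 353), (277, 332), (279, 700), (281, 191), (283, 169), (285, 392), (287, 765), (289, 1110), (291, 1258), (293, 2508), (295, 4153), (297, 3944)]
scene [(27, 86), (29, 189), (31, 387), (33, 386), (35, 325), (37, 214), (39, 93), (43, 78), (45, 116), (47, 171), (49, 221), (51, 214), (53, 215), (55, 175), (57, 101), (81, 65), (261, 140), (263, 345), (265, 476), (267, 351), (269, 163)]
```

play_rows(steps=[{"ty":-3},{"ty":-6},{"ty":-9},{"ty":-12},{"ty":-12}])

```text
invalid input at $.steps[0]: expected keys claw, tx, ty, tz, ax, ay, az
```

play_rows(steps=[{"claw":8.5,"tx":0,"ty":-3,"tz":0,"ax":0,"ay":0,"az":0},{"claw":8.5,"tx":0,"ty":-6,"tz":0,"ax":0,"ay":0,"az":0},{"claw":8.5,"tx":0,"ty":-9,"tz":0,"ax":0,"ay":0,"az":0},{"claw":8.5,"tx":0,"ty":-12,"tz":-2,"ax":0,"ay":0,"az":0},{"claw":8.5,"tx":0,"ty":-14,"tz":-6,"ax":0,"ay":0,"az":0},{"claw":8.5,"tx":0,"ty":-16,"tz":-10,"ax":0,"ay":0,"az":0},{"claw":8.5,"tx":0,"ty":-18,"tz":-13,"ax":0,"ay":0,"az":0},{"claw":8.5,"tx":0,"ty":-18,"tz":-14,"ax":0,"ay":0,"az":0},{"claw":8.5,"tx":0,"ty":-18,"tz":-14,"ax":0,"ay":0,"az":0}])

```text
time: 0.9
eef_pos: [0.5337, 0.0002, 0.4141]
tcp_rot: [0.499, -0.498, 0.502, -0.501]
contact_force: [1.2, 0.6, -1.6]
opening: 0.996
```

```bash
python3 - <<'E'
from h import *
s=ctrl.get_state();print(s["time"],s["eef_pos"].round(4),s["tcp_rot"].round(3))
p,d=cams.read_camera("wrist");cv2.imwrite("pics/wrist1.png",p);np.save("pics/wrist1.npy",d);np.savez("pics/w1s.npz",tcp_rot=s["tcp_rot"],eef_pos=s["eef_pos"])
E
```

```text
0.9 [5.337e-01 2.000e-04 4.141e-01] [ 0.499 -0.498  0.502 -0.501]
```

View pics/wrist1.png

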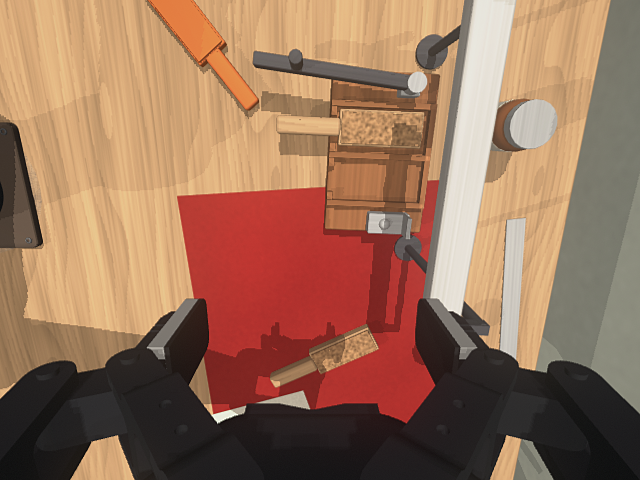

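The wrist view shows the following:
- Rack at (380,155), with the empty bay at (375,180).
- Ball block at (388,223).
- Keeper from the hinge cap at (417,83) to its free end at (258,60), with its post at (295,58).
- Loose tan paddle at (325,355).

```bash
python3 - <<'E'
from h import *
s=np.load("pics/w1s.npz");p=cv2.imread("pics/wrist1.png");d=np.load("pics/wrist1.npy");K,T=cam_pose("wrist",s);W=cloud(d,K,T)
w=W.reshape(-1,3);c=p.reshape(-1,3);ok=np.isfinite(w[:,0])&(w[:,0]>.52)&(w[:,0]<.74)&(w[:,1]>-.09)&(w[:,1]<.2)&(w[:,2]<.1);w=w[ok];c=c[ok]
S=2500;H=560;Wd=740
img=np.zeros((H,Wd,3),np.uint8);hm=np.zeros((H,Wd),np.uint8)
for i in np.argsort(w[:,2]):
    r=int((.745-w[i,0])*S);q=int((.205-w[i,1])*S)
    img[r:r+3,q:q+3]=c[i];hm[r:r+3,q:q+3]=np.clip(w[i,2]*2500,0,255)
cv2.imwrite("pics/o1.png",img);cv2.imwrite("pics/hm1.png",hm)
# bench level check
a=W[(W[...,0]>.45)&(W[...,0]<.52)&(W[...,1]>-.2)&(W[...,1]<-.08)];print("mat z",np.nanmedian(a[:,2]))
# rib: tops z .046-.052
def edges(name,m):
    q=w[m];print(name,len(q));return q
m=(w[:,2]>.046)&(w[:,2]<.0505)
x=w[m]
# rib between bays/right rib: fit lines of points clustered by y
import itertools
yy=x[(x[:,0]>.58)&(x[:,0]<.68)]
h,e=np.histogram(yy[:,1],np.arange(-.09,.2,.002));print([(round(e[i],3),int(h[i])) for i in range(len(h)) if h[i]>10])
hx,e=np.histogram(x[:,0],np.arange(.54,.72,.002));print([(round(e[i],3),int(hx[i])) for i in range(len(hx)) if hx[i]>10])
E
```

```text
mat z 0.0003254527268468088
[(np.float64(-0.032), 23), (np.float64(-0.024), 27), (np.float64(-0.022), 51), (np.float64(-0.02), 129), (np.float64(-0.018), 68), (np.float64(-0.016), 65), (np.float64(-0.014), 29), (np.float64(0.044), 42), (np.float64(0.046), 56), (np.float64(0.048), 140), (np.float64(0.05), 68), (np.float64(0.052), 92), (np.float64(0.054), 11), (np.float64(0.06), 19), (np.float64(0.062), 36), (np.float64(0.064), 56), (np.float64(0.106), 25), (np.float64(0.108), 37), (np.float64(0.11), 47), (np.float64(0.112), 26), (np.float64(0.114), 115), (np.float64(0.116), 137), (np.float64(0.118), 84), (np.float64(0.12), 93), (np.float64(0.122), 14)]
[(np.float64(0.556), 18), (np.float64(0.558), 36), (np.float64(0.56), 59), (np.float64(0.562), 89), (np.float64(0.564), 48), (np.float64(0.566), 59), (np.float64(0.568), 21), (np.float64(0.57), 36), (np.float64(0.572), 53), (np.float64(0.574), 41), (np.float64(0.576), 34), (np.float64(0.578), 29), (np.float64(0.58), 27), (np.float64(0.582), 31), (np.float64(0.584), 29), (np.float64(0.586), 30), (np.float64(0.588), 33), (np.float64(0.59)
[... 696 characters left out ...]
38), (np.float64(0.648), 30), (np.float64(0.65), 38), (np.float64(0.652), 35), (np.float64(0.654), 32), (np.float64(0.656), 27), (np.float64(0.658), 37), (np.float64(0.66), 28), (np.float64(0.662), 32), (np.float64(0.664), 27), (np.float64(0.666), 33), (np.float64(0.668), 28), (np.float64(0.67), 30), (np.float64(0.672), 25), (np.float64(0.674), 31), (np.float64(0.676), 26), (np.float64(0.678), 35), (np.float64(0.68), 34), (np.float64(0.682), 28), (np.float64(0.684), 40), (np.float64(0.686), 37), (np.float64(0.688), 22), (np.float64(0.69), 43), (np.float64(0.692), 79), (np.float64(0.694), 140), (np.float64(0.696), 151), (np.float64(0.698), 140), (np.float64(0.7), 92), (np.float64(0.702), 30)]
```

View pics/o1.png

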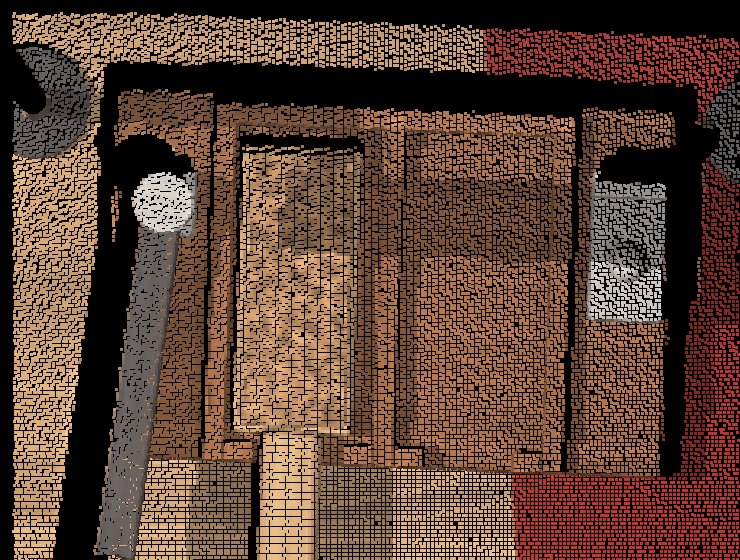

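View pics/hm1.png

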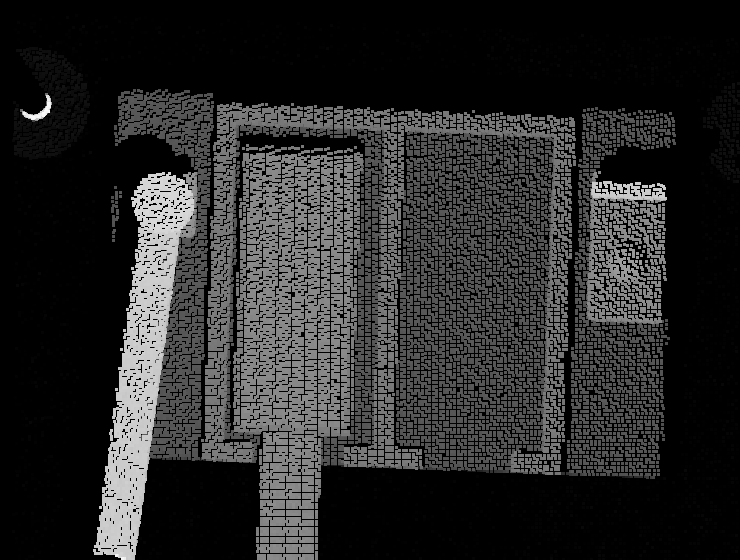

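```bash
cat > rack.py <<'E'
from h import *
from scipy.optimize import least_squares
def toR(x,y,a,P):
    c,s_=np.cos(a),np.sin(a);q=P[:,:2]-[x,y];return np.c_[q@[c,s_],q@[-s_,c]]
def fit(W,p0):
    w=W[np.isfinite(W[...,0])]
    t=w[(w[:,2]>.046)&(w[:,2]<.0505)]
    pose=np.array(p0)
    for it in range(12):
        f=toR(*pose,t)
        tol=8 if it<4 else 5.5
        R_=[(abs(f[:,1]-y)<tol/1e3)&(f[:,0]>-.088)&(f[:,0]<.028) for y in(0,-.068,.068)]
        b=(abs(f[:,0]-.037)<tol/1e3)&(abs(f[:,1])<.07)
        def res(p):
            g=toR(*p,t);return np.concatenate([g[m,1]-y for m,y in zip(R_,(0,-.068,.068))]+[g[b,0]-.037])
        pose=least_squares(res,pose,loss="soft_l1",f_scale=.002).x
    f=toR(*pose,t)
    for m,y in zip(R_,(0,-.068,.068)): print("rib",y,m.sum(),"y 3/50/97%:",np.percentile(f[m,1],[3,50,97]).round(4))
    print("back",b.sum(),np.percentile(f[b,0],[3,50,97]).round(4))
    lip=(abs(f[:,0]+.098)<.008);print("lip",np.percentile(f[lip,0],[3,50,97]).round(4))
    return pose
E
python3 - <<'E'
from rack import *
s=np.load("pics/w1s.npz");p=cv2.imread("pics/wrist1.png");d=np.load("pics/wrist1.npy");K,T=cam_pose("wrist",s);W=cloud(d,K,T)
po=fit(W,(.66,.05,-.03));print("rack",po.round(4),np.degrees(po[2]).round(2))
w=W[np.isfinite(W[...,0])];f=np.c_[toR(*po,w),w[:,2]]
base=f[(abs(f[:,2]-.034)<.003)&(abs(f[:,0])<.13)&(abs(f[:,1])<.13)];print("base x,y",np.percentile(base[:,0],[.5,99.5]).round(4),np.percentile(base[:,1],[.5,99.5]).round(4))
op=f[(abs(f[:,2]-.055)<.003)&(f[:,1]>.01)&(f[:,1]<.06)&(f[:,0]>-.08)];print("other",np.percentile(op[:,1],[1,99]),op[:,0].max())
k=f[(f[:,2]>.078)&(f[:,2]<.085)&(f[:,0]<-.03)&(f[:,0]>-.22)&(f[:,1]>.03)&(f[:,1]<.15)];l=cv2.fitLine(k[:,:2].astype(np.float32),cv2.DIST_HUBER,0,.001,.001).ravel();v=l[:2]*np.sign(-l[0]);print("bar",len(k),k[:,2].mean(),"q",np.arctan2(-v[0],-v[1]),"at hinge y:",l[1]+(0-l[0])*l[1-0]/l[0] if 0 else l[3]-l[2]*v[1]/v[0])
g=f[(f[:,2]>.12)&(f[:,2]<.13)&(f[:,0]<-.03)&(f[:,0]>-.22)&(f[:,1]>.03)&(f[:,1]<.15)];print("post top",len(g),g.mean(0) if len(g) else 0)
lam=f[(f[:,2]>.255)&(f[:,2]<.275)];print("lamp",np.percentile(lam[:,0],[2,98]),np.percentile(lam[:,2],[5,50,95]))
# paddle
m=W[(W[...,0]>.44)&(W[...,0]<.68)&(W[...,1]>-.40)&(W[...,1]<-.22)&(W[...,2]>.010)&(W[...,2]<.03)]
b=m[:,:2].astype(float);c=b.mean(0);print("pad",len(b),np.percentile(m[:,2],[5,50,95]).round(4))
r=cv2.minAreaRect((b*1000).astype(np.float32));print(r)
u=np.linalg.svd(b-c,full_matrices=False)[2][0];u*=np.sign(u[0]);n=np.array([-u[1],u[0]])
a=(b-c)@u;e=(b-c)@n;hi=np.percentile(a,99.8);lo=np.percentile(a,.2)
bl=(a>hi-.105)&(a<hi-.01);hl=(a<lo+.07)&(a>lo+.01)
print("L",hi-lo,"ang",np.degrees(np.arctan2(u[1],u[0])),"tip",c+u*hi,"end",c+u*lo,np.percentile(e[bl],[1,99]),np.percentile(e[hl],[1,99]))
# maul top etc
E
```

```text
rib 0 474 y 3/50/97%: [-0.0037 -0.      0.0037]
rib -0.068 431 y 3/50/97%: [-0.0717 -0.0677 -0.0641]
rib 0.068 549 y 3/50/97%: [0.064  0.0678 0.0717]
back 628 [0.033  0.037  0.0411]
lip [-0.1012 -0.0971 -0.091 ]
rack [ 0.66    0.0486 -0.0387] -2.22
base x,y [-0.1008  0.0439] [-0.11    0.1099]
other [0.01606633 0.05732371] 0.15216001943760044
bar 1859 0.08134548904557588 q 1.6668819 at hinge y: 0.09167812
post top 172 [-0.14838639  0.10612171  0.12332923]
lamp [-0.01536563  0.01623892] [0.25970603 0.26628217 0.267569  ]
pad 2294 [0.0131 0.0191 0.0209]
((552.90625, -301.7764587402344), (199.99755859375, 48.0784912109375), 26.272842407226562)
L 0.19827827929653258 ang 27.015370063023116 tip [ 0.64088402 -0.25476577] end [ 0.46424094 -0.34482961] [-0.02424493  0.02076484] [-0.01431675  0.00939511]
```

```bash
cat > mv.py <<'E'
from h import *
def yawdown(zyaw,lean=0):
    # tool y down, z at zyaw; lean: deg, handled elsewhere
    z=np.array([np.cos(zyaw),np.sin(zyaw),0]);y=np.array([0,0,-1.]);return np.c_[np.cross(y,z),y,z]
def delta(pos,Rm,s=None):
    s=s or ctrl.get_state();R0=R.from_quat(s["tcp_rot"]).as_matrix()
    return (R0.T@(np.array(pos)-s["eef_pos"])*100).round(2),np.degrees(R.from_matrix(R0.T@Rm).as_rotvec()).round(2)
E
python3 - <<'E'
from mv import *
print(delta((.497,-.3295,.15),yawdown(np.radians(-63.7))), ctrl.get_state()["eef_pos"])
E
```

```text
(array([32.95, 26.19, -3.81]), array([-1.300e-01,  6.369e+01, -6.000e-02])) [5.34559535e-01 8.57047045e-05 4.11931268e-01]
```

play_rows(steps=[{"claw":8.5,"tx":3,"ty":2,"tz":-0.3,"ax":0,"ay":6,"az":0},{"claw":8.5,"tx":6,"ty":4.5,"tz":-0.6,"ax":0,"ay":12,"az":0},{"claw":8.5,"tx":9,"ty":7,"tz":-1,"ax":0,"ay":18,"az":0},{"claw":8.5,"tx":12,"ty":9.5,"tz":-1.4,"ax":0,"ay":24,"az":0},{"claw":8.5,"tx":15,"ty":12,"tz":-1.8,"ax":0,"ay":30,"az":0},{"claw":8.5,"tx":18,"ty":14.5,"tz":-2.2,"ax":0,"ay":36,"az":0},{"claw":8.5,"tx":21,"ty":17,"tz":-2.5,"ax":0,"ay":42,"az":0},{"claw":8.5,"tx":24,"ty":19.5,"tz":-2.9,"ax":0,"ay":48,"az":0},{"claw":8.5,"tx":27,"ty":22,"tz":-3.2,"ax":0,"ay":54,"az":0},{"claw":8.5,"tx":30,"ty":24,"tz":-3.5,"ax":0,"ay":60,"az":0},{"claw":8.5,"tx":32.9,"ty":26.2,"tz":-3.8,"ax":0,"ay":63.7,"az":0},{"claw":8.5,"tx":32.9,"ty":26.2,"tz":-3.8,"ax":0,"ay":63.7,"az":0}])

```text
time: 1.95
eef_pos: [0.4935, -0.3312, 0.1405]
tcp_rot: [-0.161, 0.692, -0.686, 0.156]
contact_force: [-1.1, 2.0, -0.9]
opening: 0.996
```

play_rows(steps=[{"claw":5,"tx":0,"ty":0,"tz":0,"ax":0,"ay":0,"az":0},{"claw":5,"tx":0,"ty":0,"tz":0,"ax":0,"ay":0,"az":0}])

```text
time: 2.12
eef_pos: [0.497, -0.3285, 0.1476]
tcp_rot: [-0.161, 0.69, -0.688, 0.161]
contact_force: [-0.4, -0.0, -0.3]
opening: 0.743
```

```bash
python3 - <<'E'
from mv import *
s=ctrl.get_state();print(s["time"],s["eef_pos"].round(4),s["tcp_rot"].round(3),s["qpos"].round(2),s["opening"])
p,d=cams.read_camera("wrist");cv2.imwrite("pics/wrist2.png",p)
K,T=cam_pose("wrist",s);W=cloud(d,K,T)
m=(W[...,0]>.42)&(W[...,0]<.68)&(W[...,1]>-.40)&(W[...,1]<-.22)
mm=m&(W[...,2]>.016)&(W[...,2]<.025)
b=W[mm][:,:2];print(len(b),np.median(W[mm][:,2]))
r=cv2.minAreaRect((b*1000).astype(np.float32));print(r)
a=np.radians(r[2] if r[1][0]>r[1][1] else r[2]-90);u=np.array([np.cos(a),np.sin(a)]);c=np.array(r[0])/1000;n=np.array([-u[1],u[0]])
A=(b-c)@u;E=(b-c)@n
for lo,hi in [(-.09,-.07),(-.07,-.05),(-.05,-.03),(0,.02),(.03,.05),(.06,.08)]:
    k=(A>lo)&(A<hi);print((lo,hi),k.sum(),np.percentile(E[k],[1,99]).round(4) if k.sum()>5 else 0)
print(A.min(),A.max())
E
```

```text
2.1167 [ 0.497  -0.3285  0.1476] [-0.161  0.69  -0.688  0.161] [-0.75  0.2   1.84  0.    1.1   0.36] 0.7426143449298622
13143 0.019466954102365874
((553.0657348632812, -304.10247802734375), (198.3069305419922, 46.697696685791016), 26.632680892944336)
(-0.09, -0.07) 685 [-0.0115  0.0114]
(-0.07, -0.05) 710 [-0.0112  0.0112]
(-0.05, -0.03) 767 [-0.011   0.0117]
(0, 0.02) 1626 [-0.0215  0.0216]
(0.03, 0.05) 1802 [-0.0207  0.0215]
(0.06, 0.08) 2010 [-0.0215  0.0217]
-0.09915345995056414 0.0991534697243678
```

View pics/wrist2.png

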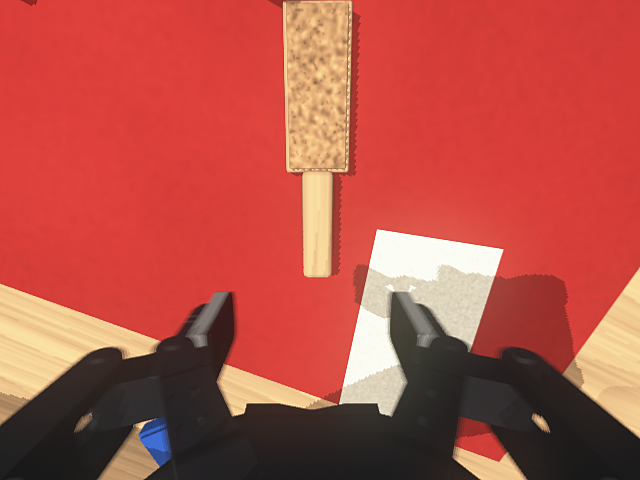

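```bash
python3 - <<'E'
from mv import *
print(ctrl.get_state()["eef_pos"],delta((.4984,-.3315,.05),yawdown(np.radians(-63.37))),delta((.4984,-.3315,.005),yawdown(np.radians(-63.37))))
E
```

```text
[ 0.49748311 -0.32831015  0.14884959] (array([0.06, 9.88, 0.34]), array([ 0.05, -0.26, -0.  ])) (array([ 0.06, 14.38,  0.34]), array([ 0.05, -0.26, -0.  ]))
```

play_rows(steps=[{"claw":5,"tx":0,"ty":3,"tz":0.3,"ax":0,"ay":-0.3,"az":0},{"claw":5,"tx":0,"ty":6,"tz":0.3,"ax":0,"ay":-0.3,"az":0},{"claw":5,"tx":0.1,"ty":8.5,"tz":0.3,"ax":0,"ay":-0.3,"az":0},{"claw":5,"tx":0.1,"ty":10.5,"tz":0.3,"ax":0,"ay":-0.3,"az":0},{"claw":5,"tx":0.1,"ty":12,"tz":0.3,"ax":0,"ay":-0.3,"az":0},{"claw":5,"tx":0.1,"ty":13.2,"tz":0.3,"ax":0,"ay":-0.3,"az":0},{"claw":5,"tx":0.1,"ty":14,"tz":0.3,"ax":0,"ay":-0.3,"az":0},{"claw":5,"tx":0.1,"ty":14.4,"tz":0.3,"ax":0,"ay":-0.3,"az":0},{"claw":5,"tx":0.1,"ty":14.4,"tz":0.3,"ax":0,"ay":-0.3,"az":0},{"claw":5,"tx":0.1,"ty":14.4,"tz":0.3,"ax":0,"ay":-0.3,"az":0}])

```text
time: 3.0
eef_pos: [0.4981, -0.3324, 0.0063]
tcp_rot: [0.163, -0.688, 0.689, -0.163]
contact_force: [0.9, 0.4, -0.5]
opening: 0.588
```

```bash
python3 - <<'E'
from mv import *
s=ctrl.get_state();print(s["eef_pos"],s["contact_force"],s["opening"],delta((.4984,-.3315,.005),yawdown(np.radians(-63.37))))
p,d=cams.read_camera("wrist");cv2.imwrite("pics/wrist3.png",p)
E
```

```text
[ 0.49814622 -0.33240843  0.00629574] [ 0.87518709  0.36663127 -0.50429036] 0.5879252505297831 (array([-0.06,  0.13, -0.07]), array([-0.09, -0.  , -0.03]))
```

View pics/wrist3.png

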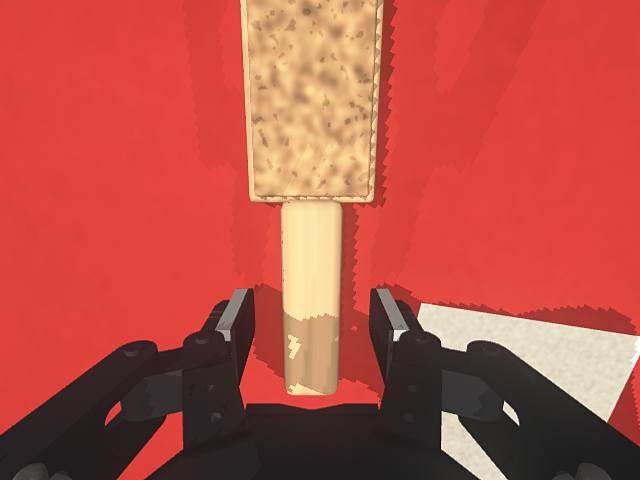

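The wrist view shows the handle at (313,300), centred between the pads at about (235,320) and (385,320), so I'll close.

play_rows(grip_force=60, steps=[{"claw":1.5,"tx":0,"ty":0.1,"tz":0,"ax":0,"ay":0,"az":0},{"claw":1.5,"tx":0,"ty":0.1,"tz":0,"ax":0,"ay":0,"az":0},{"claw":1.5,"tx":0,"ty":0.1,"tz":0,"ax":0,"ay":0,"az":0},{"claw":1.5,"tx":0,"ty":0.1,"tz":0,"ax":0,"ay":0,"az":0},{"claw":1.5,"tx":0,"ty":0.1,"tz":0,"ax":0,"ay":0,"az":0},{"claw":1.5,"tx":0,"ty":0.1,"tz":0,"ax":0,"ay":0,"az":0},{"claw":1.5,"tx":0,"ty":-1,"tz":0,"ax":0,"ay":0,"az":0},{"claw":1.5,"tx":0,"ty":-3,"tz":0,"ax":0,"ay":0,"az":0},{"claw":1.5,"tx":0,"ty":-6,"tz":0,"ax":0,"ay":0,"az":0},{"claw":1.5,"tx":0,"ty":-8,"tz":0,"ax":0,"ay":0,"az":0},{"claw":1.5,"tx":0,"ty":-9,"tz":0,"ax":0,"ay":0,"az":0},{"claw":1.5,"tx":0,"ty":-9,"tz":0,"ax":0,"ay":0,"az":0}])

```text
time: 4.05
eef_pos: [0.4985, -0.3331, 0.0981]
tcp_rot: [0.162, -0.687, 0.69, -0.164]
contact_force: [0.6, -0.0, -0.8]
opening: 0.26
```

```bash
cat > pad.py <<'E'
from mv import *
def padle(tag):
    s=ctrl.get_state();p,d=cams.read_camera("wrist");cv2.imwrite(f"pics/{tag}.png",p)
    K,T=cam_pose("wrist",s);W=cloud(d,K,T)
    tf=(W-s["eef_pos"])@R.from_quat(s["tcp_rot"]).as_matrix()  # tool frame
    return s,p,d,W,tf
E
python3 - <<'E'
from pad import *
s,p,d,W,tf=padle("wrist4");print(s["time"],s["eef_pos"],s["contact_force"],s["wrist_torque"],s["opening"])
# paddle top points in tool frame: blade x<-.03 (toward camera/blade), y about -.01
m=(tf[...,1]>-.05)&(tf[...,1]<.02)&(abs(tf[...,2])<.04)&(tf[...,0]<-.015)&(tf[...,0]>-.2)
q=tf[m];print(len(q),q.min(0),q.max(0))
A=np.c_[q[:,0],q[:,2],np.ones(len(q))];print("plane y=ax+bz+c",np.linalg.lstsq(A,q[:,1],rcond=None)[0])
for lo,hi in[(-.045,-.03),(-.08,-.06),(-.1,-.08),(-.12,-.1)]:
    k=(q[:,0]>lo)&(q[:,0]<hi);print(lo,k.sum(),np.percentile(q[k,2],[1,99]).round(4),np.median(q[k,1]).round(4)) if k.sum() else 0
E
```

```text
4.05 [ 0.49854558 -0.33314699  0.09814958] [ 0.56271339 -0.04030368 -0.79400982] [-0.01647993  0.11542246 -0.00845192] 0.2601931172537007
32272 [-0.11453312 -0.01653324 -0.02497963] [-0.0150163  -0.00609954  0.02353681]
plane y=ax+bz+c [-0.00166112  0.0012702  -0.01354958]
-0.045 2391 [-0.0123  0.0111] -0.0139
-0.08 7739 [-0.0239  0.0226] -0.0139
-0.1 8916 [-0.0239  0.0226] -0.0138
-0.12 6362 [-0.024   0.0226] -0.0137
```

View pics/wrist4.png

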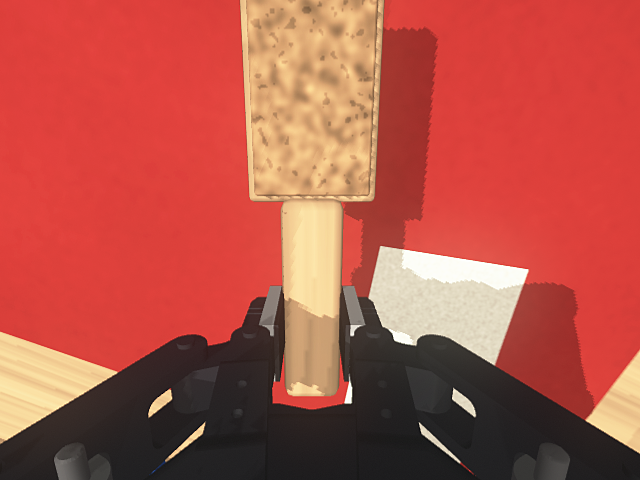

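```bash
python3 - <<'E'
from pad import *
s,p,d,W,tf=padle("wrist5")
m=(tf[...,1]>-.018)&(tf[...,1]<-.009)&(abs(tf[...,2])<.03)&(tf[...,0]<.08)
q=tf[m];k=(abs(q[:,2])>.015);x=q[k&(q[:,0]>-.1),0];print("shoulder x",np.percentile(x,[95,99,100]))
hd=q[(abs(q[:,2])<.008),0];print("handle end",np.percentile(hd,[98,99.5,100]))
# bay target
rx,ry,ra=.66,.0486,-.0387
def rk(x,y):c,s_=np.cos(ra),np.sin(ra);return rx+c*x-s_*y,ry+s_*x+c*y
print("bay",rk(-.0305,-.034),"grip",rk(-.1355,-.034))
Rm=yawdown(ra-np.pi/2)
for rxx,z in((-.30,.14),(-.24,.14),(-.136,.09),(-.136,.045)):
    print(rxx,delta((*rk(rxx,-.034),z),Rm,s))
E
```

```text
shoulder x [-0.01091546 -0.00664673 -0.0061214 ]
handle end [0.03127661 0.03505596 0.03740086]
bay (np.float64(0.6282073653408901), np.float64(0.015805512941465982)) grip (np.float64(0.5232859842529254), np.float64(0.019867998706866917))
-0.3 (array([ -3.66,  -4.45, -38.26]), array([-0.08, 28.82, -0.05]))
-0.24 (array([ -8.91,  -4.45, -35.37]), array([-0.08, 28.82, -0.05]))
-0.136 (array([-18.02,   0.57, -30.36]), array([-0.08, 28.82, -0.05]))
-0.136 (array([-18.02,   5.07, -30.37]), array([-0.08, 28.82, -0.05]))
```

```bash
python3 - <<'E'
from pad import *
rx,ry,ra=.66,.0486,-.0387
def rk(x,y):c,s_=np.cos(ra),np.sin(ra);return rx+c*x-s_*y,ry+s_*x+c*y
print(delta((*rk(-.19,-.0346),.13),yawdown(ra-np.pi/2)))
E
```

```text
(array([-13.3 ,  -3.52, -32.82]), array([ 0.07, 28.82,  0.06]))
```

play_rows(steps=[{"claw":1.5,"tx":0,"ty":-1,"tz":-2,"ax":0,"ay":3,"az":0},{"claw":1.5,"tx":-0.7,"ty":-2,"tz":-5,"ax":0,"ay":6,"az":0},{"claw":1.5,"tx":-2,"ty":-3,"tz":-8,"ax":0,"ay":10,"az":0},{"claw":1.5,"tx":-3.3,"ty":-3.5,"tz":-11,"ax":0,"ay":14,"az":0},{"claw":1.5,"tx":-4.7,"ty":-3.5,"tz":-14.2,"ax":0,"ay":18,"az":0},{"claw":1.5,"tx":-6.2,"ty":-3.5,"tz":-17.4,"ax":0,"ay":21,"az":0},{"claw":1.5,"tx":-7.7,"ty":-3.5,"tz":-20.6,"ax":0,"ay":24,"az":0},{"claw":1.5,"tx":-9.2,"ty":-3.5,"tz":-23.8,"ax":0,"ay":26,"az":0},{"claw":1.5,"tx":-10.7,"ty":-3.5,"tz":-27,"ax":0,"ay":27.5,"az":0},{"claw":1.5,"tx":-12,"ty":-3.5,"tz":-30,"ax":0,"ay":28.8,"az":0},{"claw":1.5,"tx":-13,"ty":-3.5,"tz":-32,"ax":0,"ay":28.8,"az":0},{"claw":1.5,"tx":-13.3,"ty":-3.5,"tz":-32.8,"ax":0,"ay":28.8,"az":0}])

```text
time: 5.15
eef_pos: [0.4672, 0.0237, 0.1278]
tcp_rot: [0.011, 0.708, -0.706, -0.014]
contact_force: [-1.4, 0.3, -1.6]
opening: 0.258
```

play_rows(steps=[{"claw":1.5,"tx":0,"ty":0,"tz":0,"ax":0,"ay":0,"az":0},{"claw":1.5,"tx":0,"ty":0,"tz":0,"ax":0,"ay":0,"az":0},{"claw":1.5,"tx":0,"ty":0,"tz":0,"ax":0,"ay":0,"az":0}])

```text
time: 5.4
eef_pos: [0.4692, 0.0198, 0.1296]
tcp_rot: [-0.013, -0.707, 0.707, 0.014]
contact_force: [0.4, -0.2, -1.5]
opening: 0.265
```

```bash
python3 - <<'E'
from pad import *
from rack import fit,toR
s,p,d,W,tf=padle("wrist6");print(s["time"],s["eef_pos"],s["contact_force"])
po=fit(W,(.66,.0486,-.0387));print(po)
m=(tf[...,1]>-.018)&(tf[...,1]<-.009)&(abs(tf[...,2])<.03)&(tf[...,0]<-.055)
r=toR(*po,W[m]);print("blade in rack y",np.percentile(r[:,1],[1,99]), "n",len(r), "tip",r[:,0].max())
c,n=toR(*po,s["eef_pos"][None])[0];print("tcp rack",c,n)
rx,ry,ra=po
def rk(x,y):c,s_=np.cos(ra),np.sin(ra);return rx+c*x-s_*y,ry+s_*x+c*y
for x,z in((-.136,.13),(-.136,.06),(-.136,.0405)):print(delta((*rk(x,-.0346),z),yawdown(ra-np.pi/2),s))
E
```

```text
5.4 [0.46922173 0.01981926 0.12960764] [ 0.39291594 -0.24325404 -1.47426809]Traceback (most recent call last):
  File "<stdin>", line 4, in <module>
  File "rack.py", line 18, in fit
    for m,y in zip(R_,(0,-.068,.068)): print("rib",y,m.sum(),"y 3/50/97%:",np.percentile(f[m,1],[3,50,97]).round(4))
                                                                           ~~~~~~~~~~~~~^^^^^^^^^^^^^^^^^^
    return _quantile_unchecked(
        a, q, axis, out, overwrite_input, method, keepdims, weights)
    return _ureduce(a,
                    func=_quantile_ureduce_func,
    ...<5 lines>...
                    overwrite_input=overwrite_input,
                    method=method)
    r = func(a, **kwargs)
    result = _quantile(arr,
                       quantiles=q,
    ...<2 lines>...
                       out=out,
                       weights=wgt)
    slices_having_nans = np.isnan(arr[-1, ...])
                                  ~~~^^^^^^^^^
IndexError: index -1 is out of bounds for axis 0 with size 0
```

View pics/wrist6.png

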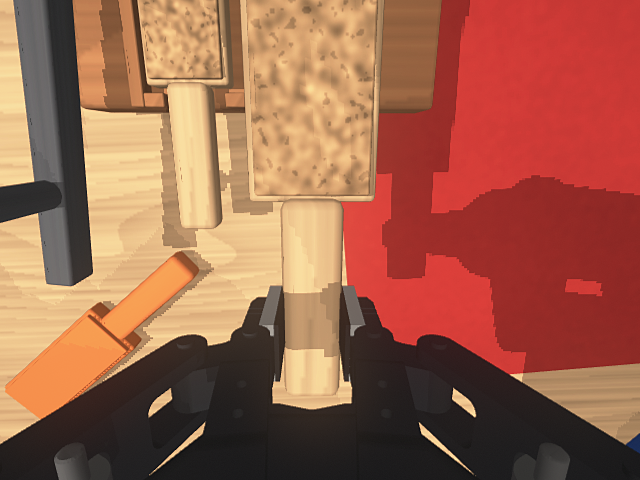

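The view shows the held paddle at (312,100), lined up in front of the rack. The other paddle's handle is at (195,155), the keeper at the far left (55,150), and the gripper is clear of the orange look-alike at (100,345).

```bash
cat >> pad.py <<'E'
rx,ry,ra=.66,.0486,-.0387
def rk(x,y):c,s_=np.cos(ra),np.sin(ra);return rx+c*x-s_*y,ry+s_*x+c*y
def inv(x,y):c,s_=np.cos(ra),np.sin(ra);return c*(x-rx)+s_*(y-ry),-s_*(x-rx)+c*(y-ry)
E
python3 - <<'E'
from pad import *
s=ctrl.get_state();print(s["eef_pos"],inv(*s["eef_pos"][:2]))
for x,z in((-.136,.13),(-.136,.065),(-.136,.0405)):print(delta((*rk(x,-.0346),z),yawdown(ra-np.pi/2),s))
E
```

```text
[0.46940482 0.01961259 0.12984671] (np.float64(-0.18933094344027165), np.float64(-0.03633989738282232))
(array([-5.33, -0.02, -0.18]), array([-0.01, -0.07,  0.05]))
(array([-5.34,  6.48, -0.18]), array([-0.01, -0.07,  0.05]))
(array([-5.34,  8.93, -0.18]), array([-0.01, -0.07,  0.05]))
```

play_rows(steps=[{"claw":1.5,"tx":-1.5,"ty":0,"tz":-0.1,"ax":0,"ay":0,"az":0},{"claw":1.5,"tx":-3.5,"ty":0,"tz":-0.2,"ax":0,"ay":0,"az":0},{"claw":1.5,"tx":-5,"ty":1,"tz":-0.2,"ax":0,"ay":0,"az":0},{"claw":1.5,"tx":-5.3,"ty":2.5,"tz":-0.2,"ax":0,"ay":0,"az":0},{"claw":1.5,"tx":-5.3,"ty":4,"tz":-0.2,"ax":0,"ay":0,"az":0},{"claw":1.5,"tx":-5.3,"ty":5.5,"tz":-0.2,"ax":0,"ay":0,"az":0},{"claw":1.5,"tx":-5.3,"ty":6.3,"tz":-0.2,"ax":0,"ay":0,"az":0},{"claw":1.5,"tx":-5.3,"ty":6.3,"tz":-0.2,"ax":0,"ay":0,"az":0},{"claw":1.5,"tx":-5.3,"ty":6.3,"tz":-0.2,"ax":0,"ay":0,"az":0},{"claw":1.5,"tx":-5.3,"ty":6.3,"tz":-0.2,"ax":0,"ay":0,"az":0}])

```text
time: 6.28
eef_pos: [0.5233, 0.0201, 0.0682]
tcp_rot: [-0.014, -0.707, 0.707, 0.013]
contact_force: [0.8, 0.8, -1.6]
opening: 0.265
```

```bash
python3 - <<'E'
from pad import *
s,p,d,W,tf=padle("wrist7");print(s["eef_pos"],inv(*s["eef_pos"][:2]),s["contact_force"])
print(delta((*rk(-.136,-.0346),.0405),yawdown(ra-np.pi/2),s))
x,y=inv(W[...,0],W[...,1]);F=np.stack([x,y,W[...,2]],-1)
def pc(n,m,ax):print(n,m.sum(),np.percentile(F[m][:,ax],[2,50,98]).round(4) if m.sum()>10 else 0)
pc("blade y",(F[...,2]>.072)&(F[...,2]<.085)&(x>-.08)&(x<-.03)&(y<0)&(y>-.07),1)
pc("rib0 y",(abs(F[...,2]-.049)<.002)&(abs(y)<.007)&(x>-.09)&(x<.02),1)
pc("rib-68 y",(abs(F[...,2]-.049)<.002)&(abs(y+.068)<.007)&(x>-.09)&(x<.02),1)
pc("lip x",(abs(F[...,2]-.049)<.002)&(abs(x+.098)<.007)&(abs(y)<.05),0)
E
```

```text
[0.52328877 0.02013556 0.06824197] (np.float64(-0.13550757080924694), np.float64(-0.033732535605585826)) [ 0.81118766  0.76921127 -1.57560927]
(array([0.05, 2.77, 0.09]), array([-0.01, -0.02, -0.09]))
blade y 21002 [-0.056  -0.0334 -0.0106]
rib0 y 3439 [-0.0041 -0.0005  0.0033]
rib-68 y 3587 [-0.0721 -0.0682 -0.0644]
lip x 1286 [-0.1009 -0.0966 -0.0915]
```

View pics/wrist7.png

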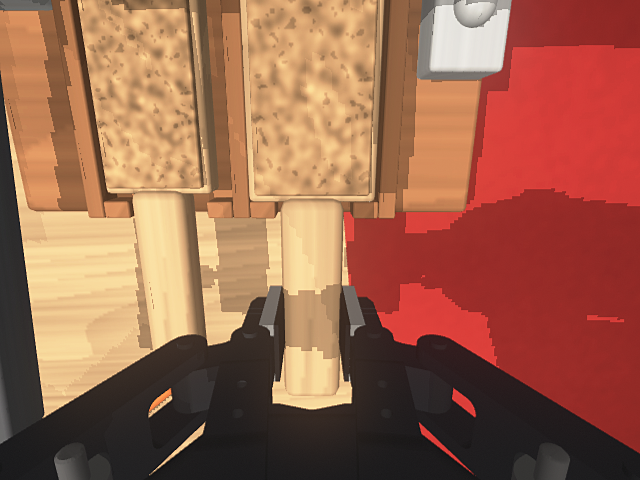

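play_rows(steps=[{"claw":1.5,"tx":0,"ty":0.6,"tz":0,"ax":0,"ay":0,"az":0},{"claw":1.5,"tx":0,"ty":1.2,"tz":0,"ax":0,"ay":0,"az":0},{"claw":1.5,"tx":0,"ty":1.8,"tz":0,"ax":0,"ay":0,"az":0},{"claw":1.5,"tx":0,"ty":2.3,"tz":0,"ax":0,"ay":0,"az":0},{"claw":1.5,"tx":0,"ty":2.6,"tz":0,"ax":0,"ay":0,"az":0},{"claw":1.5,"tx":0,"ty":2.6,"tz":0,"ax":0,"ay":0,"az":0},{"claw":1.5,"tx":0,"ty":2.6,"tz":0,"ax":0,"ay":0,"az":0}])

```text
time: 6.92
eef_pos: [0.5225, 0.0208, 0.0412]
tcp_rot: [0.013, 0.707, -0.707, -0.014]
contact_force: [0.6, 0.3, -2.2]
opening: 0.258
```

```bash
cat > chk.py <<'E'
from pad import *
import sys
s,p,d,W,tf=padle(sys.argv[1]);print(s["time"],s["eef_pos"],inv(*s["eef_pos"][:2]),s["contact_force"],s["opening"])
x,y=inv(W[...,0],W[...,1]);z=W[...,2]
for nm,y0 in(("mine",-.034),("other",.034)):
    m=(z>.05)&(z<.075)&(x>-.085)&(x<-.03)&(abs(y-y0)<.03)
    if m.sum()<50: continue
    A=np.c_[x[m],y[m],np.ones(m.sum())];c=np.linalg.lstsq(A,z[m],rcond=None)[0]
    print(nm,m.sum(),"z",np.median(z[m]).round(4),"slopes",c[:2].round(3),"y",np.percentile(y[m],[1,99]).round(4))
    m=(z>.045)&(z<.075)&(abs(y-y0)<.03);
    b=m&(abs(y-y0)>.014)&(x>-.094)&(z>.052);print("  shoulder x",np.percentile(x[b],[.5,2]).round(4),"ymid at x lo/hi",[np.percentile(y[b&(x>l)&(x<h)],[1,99]).mean().round(4) for l,h in((-.085,-.07),(-.05,-.035))])
E
python3 chk.py wrist8
```

```text
6.9167 [0.52254955 0.02076085 0.04115308] (np.float64(-0.1362704305386665), np.float64(-0.03313631013607582)) [ 0.60416991  0.30969862 -2.24842766] 0.257963600891262
mine 22483 z 0.055 slopes [-0.004 -0.   ] y [-0.0555 -0.0097]
  shoulder x [-0.086  -0.0847] ymid at x lo/hi [np.float64(-0.0327), np.float64(-0.0326)]
other 22247 z 0.0545 slopes [0.    0.026] y [0.0133 0.0566]
  shoulder x [-0.0857 -0.0845] ymid at x lo/hi [np.float64(0.0362), np.float64(0.0361)]
```

play_rows(steps=[{"claw":1.5,"tx":0,"ty":0.05,"tz":0.1,"ax":0,"ay":0,"az":0},{"claw":1.5,"tx":0,"ty":0.1,"tz":0.1,"ax":0,"ay":0,"az":0},{"claw":4.5,"tx":0,"ty":0.1,"tz":0.1,"ax":0,"ay":0,"az":0},{"claw":4.5,"tx":0,"ty":0.1,"tz":0.1,"ax":0,"ay":0,"az":0},{"claw":4.5,"tx":0,"ty":0.1,"tz":0.1,"ax":0,"ay":0,"az":0},{"claw":4.5,"tx":0,"ty":0.1,"tz":0.1,"ax":0,"ay":0,"az":0},{"claw":4.5,"tx":0,"ty":0.1,"tz":0.1,"ax":0,"ay":0,"az":0}])

```text
time: 7.55
eef_pos: [0.5227, 0.0197, 0.0405]
tcp_rot: [-0.014, -0.707, 0.707, 0.013]
contact_force: [0.3, 0.6, -0.5]
opening: 0.525
```

play_rows(steps=[{"claw":4.5,"tx":0,"ty":-1,"tz":0,"ax":0,"ay":0,"az":0},{"claw":4.5,"tx":0,"ty":-2.5,"tz":0,"ax":0,"ay":0,"az":0},{"claw":4.5,"tx":0,"ty":-4.5,"tz":0,"ax":0,"ay":0,"az":0},{"claw":4.5,"tx":0.5,"ty":-7,"tz":0,"ax":0,"ay":0,"az":0},{"claw":4.5,"tx":2,"ty":-10,"tz":0,"ax":0,"ay":0,"az":0},{"claw":4.5,"tx":3,"ty":-13,"tz":0,"ax":0,"ay":0,"az":0},{"claw":4.5,"tx":4,"ty":-16,"tz":0,"ax":0,"ay":0,"az":0},{"claw":4.5,"tx":4,"ty":-18,"tz":0,"ax":0,"ay":0,"az":0},{"claw":4.5,"tx":4,"ty":-18,"tz":0,"ax":0,"ay":0,"az":0}])

```text
time: 8.3
eef_pos: [0.4851, 0.0209, 0.2271]
tcp_rot: [-0.018, -0.706, 0.708, 0.009]
contact_force: [1.5, 0.8, 0.4]
opening: 0.527
```

```bash
python3 chk.py wrist9
```

```text
8.3 [0.48509095 0.0208909  0.22710013] (np.float64(-0.17370601653964196), np.float64(-0.03445564454846294)) [1.51291136 0.77486944 0.42438007] 0.5272991844059056
mine 3909 z 0.0545 slopes [ 0.    -0.001] y [-0.0564 -0.0109]
  shoulder x [-0.0855 -0.0839] ymid at x lo/hi [np.float64(-0.034), np.float64(-0.0336)]
other 3937 z 0.0544 slopes [-0.002  0.013] y [0.0136 0.059 ]
  shoulder x [-0.0857 -0.0841] ymid at x lo/hi [np.float64(0.0363), np.float64(0.0363)]
```

View pics/wrist9.png

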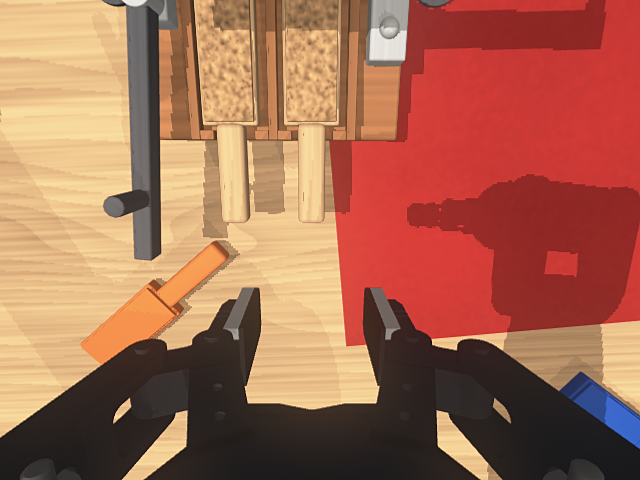

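Paddle seated: its top is at z 0.0545, level with its neighbour, and it's centred in the bay with the gripper clear. Next is the keeper, starting with turning the wrist half a turn.

play_rows(steps=[{"claw":4.5,"tx":0,"ty":-0.5,"tz":0,"ax":0,"ay":-7,"az":0},{"claw":4.5,"tx":0,"ty":-0.5,"tz":0,"ax":0,"ay":-14,"az":0},{"claw":4.5,"tx":0,"ty":-0.5,"tz":0,"ax":0,"ay":-21,"az":0},{"claw":4.5,"tx":0,"ty":-0.5,"tz":0,"ax":0,"ay":-28,"az":0},{"claw":4.5,"tx":0,"ty":-0.5,"tz":0,"ax":0,"ay":-35,"az":0},{"claw":4.5,"tx":0,"ty":-0.5,"tz":0,"ax":0,"ay":-42,"az":0},{"claw":4.5,"tx":0,"ty":-0.5,"tz":0,"ax":0,"ay":-49,"az":0},{"claw":4.5,"tx":0,"ty":-0.5,"tz":0,"ax":0,"ay":-56,"az":0},{"claw":4.5,"tx":0,"ty":-0.5,"tz":0,"ax":0,"ay":-63,"az":0},{"claw":4.5,"tx":0,"ty":-0.5,"tz":0,"ax":0,"ay":-70,"az":0},{"claw":4.5,"tx":0,"ty":-0.5,"tz":0,"ax":0,"ay":-77,"az":0},{"claw":4.5,"tx":0,"ty":-0.5,"tz":0,"ax":0,"ay":-84,"az":0}])

```text
time: 9.35
eef_pos: [0.4817, 0.0214, 0.2235]
tcp_rot: [-0.465, 0.534, -0.532, 0.464]
contact_force: [0.5, -0.1, 0.4]
opening: 0.529
```

```bash
cat >> pad.py <<'E'
def leanR(deg):
    L=np.radians(deg);c,s_=np.cos(ra),np.sin(ra)
    Rz=np.array([[c,-s_,0],[s_,c,0],[0,0,1]])
    y=np.array([np.sin(L),0,-np.cos(L)]);z=np.array([0,1.,0]);return Rz@np.c_[np.cross(y,z),y,z]
def kpose(q,lean,gz=.108,dx=0):
    Rm=leanR(lean);g=np.array([*rk(-.15*np.sin(q)+dx,.092-.15*np.cos(q)),gz]);return g+.019*Rm[:,1],Rm
E
python3 - <<'E'
from pad import *
s=ctrl.get_state();print(s["qpos"].round(2),s["eef_pos"])
P,Rm=kpose(1.667,0);print(P,delta(P,Rm,s),delta(P+[0,0,.1],Rm,s))
E
```

```text
[-0.17 -0.14  2.04  0.    1.24 -0.03] [0.48168604 0.02135886 0.22350278]
[0.51492237 0.16070534 0.089     ] (array([-14.26,  13.45,   1.43]), array([  0.14, -95.64,  -0.16])) (array([-14.26,   3.45,   1.4 ]), array([  0.14, -95.64,  -0.16]))
```

play_rows(steps=[{"claw":5.5,"tx":-1,"ty":0,"tz":0.1,"ax":0,"ay":-7,"az":0},{"claw":5.5,"tx":-2,"ty":0,"tz":0.2,"ax":0,"ay":-14,"az":0},{"claw":5.5,"tx":-3.5,"ty":0.5,"tz":0.3,"ax":0,"ay":-21,"az":0},{"claw":5.5,"tx":-5,"ty":1,"tz":0.5,"ax":0,"ay":-28,"az":0},{"claw":5.5,"tx":-6.5,"ty":1.5,"tz":0.6,"ax":0,"ay":-35,"az":0},{"claw":5.5,"tx":-8,"ty":2,"tz":0.8,"ax":0,"ay":-42,"az":0},{"claw":5.5,"tx":-9.5,"ty":2.5,"tz":1,"ax":0,"ay":-49,"az":0},{"claw":5.5,"tx":-11,"ty":3,"tz":1.1,"ax":0,"ay":-56,"az":0},{"claw":5.5,"tx":-12.5,"ty":3,"tz":1.2,"ax":0,"ay":-63,"az":0},{"claw":5.5,"tx":-13.5,"ty":3,"tz":1.3,"ax":0,"ay":-70,"az":0},{"claw":5.5,"tx":-14.2,"ty":3,"tz":1.4,"ax":0,"ay":-77,"az":0},{"claw":5.5,"tx":-14.2,"ty":3,"tz":1.4,"ax":0,"ay":-84,"az":0}])

```text
time: 10.35
eef_pos: [0.5159, 0.1609, 0.1933]
tcp_rot: [0.702, -0.086, 0.084, -0.702]
contact_force: [-0.5, -0.0, 0.1]
opening: 0.646
```

play_rows(steps=[{"claw":5.5,"tx":0,"ty":0,"tz":0,"ax":0,"ay":-6,"az":0},{"claw":5.5,"tx":0,"ty":0,"tz":0,"ax":0,"ay":-11.6,"az":0},{"claw":5.5,"tx":0,"ty":0,"tz":0,"ax":0,"ay":-11.6,"az":0},{"claw":5.5,"tx":0,"ty":0,"tz":0,"ax":0,"ay":-11.6,"az":0}])

```text
time: 10.68
eef_pos: [0.5159, 0.1597, 0.1939]
tcp_rot: [0.707, -0.018, 0.016, -0.707]
contact_force: [0.3, -0.3, 0.2]
opening: 0.64
```

```bash
python3 - <<'E'
from pad import *
s,p,d,W,tf=padle("wrist10");print(s["time"],s["qpos"].round(2),s["eef_pos"],s["contact_force"])
P,Rm=kpose(1.667,0);print(P,delta(P,Rm,s))
x,y=inv(W[...,0],W[...,1]);z=W[...,2]
m=(z>.119)&(z<.128)&(abs(x+.149)<.03)&(abs(y-.106)<.03);print("post top",m.sum(),x[m].mean(),y[m].mean(),np.median(z[m]))
E
```

```text
10.6833 [ 0.11  0.02  1.94  0.    1.18 -1.41] [0.51592538 0.15969654 0.19385865] [ 0.32636169 -0.34672697  0.20715491]
[0.51492237 0.16070534 0.089     ] (array([-0.08, 10.49,  0.1 ]), array([ 0.02, -0.53, -0.15]))
post top 467 -0.14911934341181768 0.10651104056637495 0.12333948648781476
```

View pics/wrist10.png

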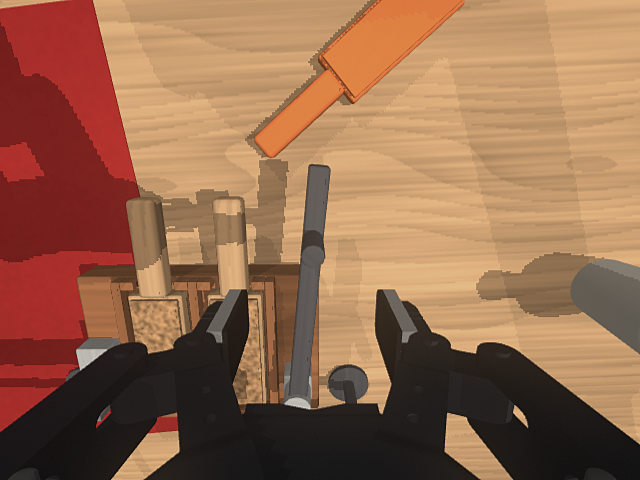

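The view shows the keeper post at (313,250), between the finger lines. Its measured position agrees with the model to 0.5 mm, and the maul at (610,290) is well clear.

play_rows(grip_force=30, steps=[{"claw":5.5,"tx":0,"ty":2.5,"tz":0.1,"ax":0,"ay":-0.5,"az":0},{"claw":5.5,"tx":0,"ty":5.5,"tz":0.1,"ax":0,"ay":-0.5,"az":0},{"claw":5.5,"tx":-0.1,"ty":8,"tz":0.1,"ax":0,"ay":-0.5,"az":0},{"claw":5.5,"tx":-0.1,"ty":9.8,"tz":0.1,"ax":0,"ay":-0.5,"az":0},{"claw":5.5,"tx":-0.1,"ty":10.4,"tz":0.1,"ax":0,"ay":-0.5,"az":0},{"claw":5.5,"tx":-0.1,"ty":10.4,"tz":0.1,"ax":0,"ay":-0.5,"az":0},{"claw":1,"tx":-0.1,"ty":10.4,"tz":0.1,"ax":0,"ay":-0.5,"az":0},{"claw":1,"tx":-0.1,"ty":10.4,"tz":0.1,"ax":0,"ay":-0.5,"az":0},{"claw":1,"tx":-0.1,"ty":10.4,"tz":0.1,"ax":0,"ay":-0.5,"az":0},{"claw":1,"tx":-0.1,"ty":10.4,"tz":0.1,"ax":0,"ay":-0.5,"az":0},{"claw":1,"tx":-0.1,"ty":10.4,"tz":0.1,"ax":0,"ay":-0.5,"az":0},{"claw":1,"tx":-0.1,"ty":10.4,"tz":0.1,"ax":0,"ay":-0.5,"az":0}])

```text
time: 11.73
eef_pos: [0.5169, 0.161, 0.0931]
tcp_rot: [-0.707, 0.012, -0.014, 0.707]
contact_force: [-0.6, 0.4, 5.6]
opening: 0.172
```

```bash
python3 - <<'E'
from pad import *
s=ctrl.get_state();print(s["time"],s["eef_pos"],s["contact_force"],s["opening"])
for i,q in enumerate(np.linspace(1.667,1.1,13)[1:]):
    print(round(q,3),*delta(*kpose(q,0),s))
E
```

```text
11.7333 [0.51694752 0.16099123 0.09311174] [-0.62391339  0.36756564  5.63497012] 0.17193247057193137
1.62 [-0.26  0.41 -0.74] [-0.03  0.11  0.18]
1.572 [-0.27  0.41 -1.45] [-0.03  0.11  0.18]
1.525 [-0.26  0.41 -2.16] [-0.03  0.11  0.18]
1.478 [-0.21  0.41 -2.87] [-0.03  0.11  0.18]
1.431 [-0.13  0.41 -3.57] [-0.03  0.11  0.18]
1.384 [-0.02  0.41 -4.27] [-0.03  0.11  0.18]
1.336 [ 0.13  0.41 -4.96] [-0.03  0.11  0.18]
1.289 [ 0.31  0.41 -5.65] [-0.03  0.11  0.18]
1.242 [ 0.52  0.41 -6.33] [-0.03  0.11  0.18]
1.195 [ 0.76  0.41 -6.99] [-0.03  0.11  0.18]
1.147 [ 1.04  0.41 -7.64] [-0.03  0.11  0.18]
1.1 [ 1.34  0.41 -8.28] [-0.03  0.11  0.18]
```

```bash
python3 - <<'E'
from pad import *
P,Rm=kpose(1.667,0);s=dict(eef_pos=P,tcp_rot=R.from_matrix(Rm).as_quat())
for i,q in enumerate(np.linspace(1.667,1.1,13)[1:]):
    print(round(q,3),delta(*kpose(q,0),s)[0])
E
```

```text
1.62 [-0.05  0.   -0.71]
1.572 [-0.07  0.   -1.42]
1.525 [-0.05  0.   -2.12]
1.478 [-0.    0.   -2.83]
1.431 [ 0.08  0.   -3.53]
1.384 [ 0.19  0.   -4.23]
1.336 [ 0.34  0.   -4.93]
1.289 [ 0.52  0.   -5.61]
1.242 [ 0.74  0.   -6.29]
1.195 [ 0.98  0.   -6.95]
1.147 [ 1.26  0.   -7.61]
1.1 [ 1.56  0.   -8.24]
```

play_rows(steps=[{"claw":1,"tx":0,"ty":-0.3,"tz":-0.7,"ax":0,"ay":0,"az":0},{"claw":1,"tx":0,"ty":-0.3,"tz":-1.4,"ax":0,"ay":0,"az":0},{"claw":1,"tx":0,"ty":-0.3,"tz":-2.1,"ax":0,"ay":0,"az":0},{"claw":1,"tx":0,"ty":-0.3,"tz":-2.8,"ax":0,"ay":0,"az":0},{"claw":1,"tx":0.1,"ty":-0.3,"tz":-3.5,"ax":0,"ay":0,"az":0},{"claw":1,"tx":0.2,"ty":-0.3,"tz":-4.2,"ax":0,"ay":0,"az":0},{"claw":1,"tx":0.3,"ty":-0.3,"tz":-4.9,"ax":0,"ay":0,"az":0},{"claw":1,"tx":0.5,"ty":-0.3,"tz":-5.6,"ax":0,"ay":0,"az":0},{"claw":1,"tx":0.7,"ty":-0.3,"tz":-6.3,"ax":0,"ay":0,"az":0},{"claw":1,"tx":1,"ty":-0.3,"tz":-7,"ax":0,"ay":0,"az":0},{"claw":1,"tx":1.3,"ty":-0.3,"tz":-7.6,"ax":0,"ay":0,"az":0},{"claw":1,"tx":1.6,"ty":-0.3,"tz":-8.2,"ax":0,"ay":0,"az":0}])

```text
time: 12.73
eef_pos: [0.5272, 0.0773, 0.0935]
tcp_rot: [0.707, -0.015, 0.011, -0.707]
contact_force: [-2.8, 0.9, -5.1]
opening: 0.173
```

```bash
python3 - <<'E'
from pad import *
s=ctrl.get_state();print(s["time"],s["eef_pos"],inv(*s["eef_pos"][:2]),s["contact_force"],s["opening"])
P,Rm=kpose(1.1,0,.111);print("ideal",P)
s=dict(eef_pos=P,tcp_rot=R.from_matrix(Rm).as_quat())
for i in range(1,13):
    q=1.1-i*.05;L=i*2.5
    print(round(q,3),L,delta(*kpose(q,L,.111),s))
E
```

```text
12.7333 [0.52715832 0.07732757 0.09348709] (np.float64(-0.1338536947026808), np.float64(0.02356637223379577)) [-2.76388988  0.89593374 -5.09420239] 0.1728174235970004
ideal [0.52734603 0.07771481 0.092     ]
1.05 2.5 (array([ 0.44, -0.  , -0.66]), array([ 0. , -0. , -2.5]))
1.0 5.0 (array([ 0.91, -0.01, -1.3 ]), array([ 0., -0., -5.]))
0.95 7.5 (array([ 1.41, -0.02, -1.92]), array([ 0. , -0. , -7.5]))
0.9 10.0 (array([ 1.95, -0.03, -2.52]), array([  0.,  -0., -10.]))
0.85 12.5 (array([ 2.51, -0.05, -3.1 ]), array([  0. ,  -0. , -12.5]))
0.8 15.0 (array([ 3.1 , -0.06, -3.65]), array([  0.,  -0., -15.]))
0.75 17.5 (array([ 3.71, -0.09, -4.17]), array([  0. ,  -0. , -17.5]))
0.7 20.0 (array([ 4.35, -0.11, -4.67]), array([  0.,  -0., -20.]))
0.65 22.5 (array([ 5.02, -0.14, -5.14]), array([  0. ,  -0. , -22.5]))
0.6 25.0 (array([ 5.7 , -0.18, -5.58]), array([  0.,  -0., -25.]))
0.55 27.5 (array([ 6.41, -0.21, -5.98]), array([  0. ,  -0. , -27.5]))
0.5 30.0 (array([ 7.13, -0.25, -6.36]), array([  0.,  -0., -30.]))
```

play_rows(steps=[{"claw":1,"tx":0.4,"ty":0.1,"tz":-0.7,"ax":0,"ay":0,"az":-2.5},{"claw":1,"tx":0.9,"ty":0.1,"tz":-1.3,"ax":0,"ay":0,"az":-5},{"claw":1,"tx":1.4,"ty":0.1,"tz":-1.9,"ax":0,"ay":0,"az":-7.5},{"claw":1,"tx":1.9,"ty":0.1,"tz":-2.5,"ax":0,"ay":0,"az":-10},{"claw":1,"tx":2.5,"ty":0.1,"tz":-3.1,"ax":0,"ay":0,"az":-12.5},{"claw":1,"tx":3.1,"ty":0.1,"tz":-3.6,"ax":0,"ay":0,"az":-15},{"claw":1,"tx":3.7,"ty":0,"tz":-4.2,"ax":0,"ay":0,"az":-17.5},{"claw":1,"tx":4.3,"ty":0,"tz":-4.7,"ax":0,"ay":0,"az":-20},{"claw":1,"tx":5,"ty":0,"tz":-5.1,"ax":0,"ay":0,"az":-22.5},{"claw":1,"tx":5.7,"ty":0,"tz":-5.6,"ax":0,"ay":0,"az":-25},{"claw":1,"tx":6.4,"ty":-0.1,"tz":-6,"ax":0,"ay":0,"az":-27.5},{"claw":1,"tx":7.1,"ty":-0.1,"tz":-6.4,"ax":0,"ay":0,"az":-30}])

```text
time: 13.73
eef_pos: [0.5992, 0.0104, 0.0975]
tcp_rot: [0.686, 0.172, 0.198, -0.679]
contact_force: [2.6, 4.0, -1.1]
opening: 0.177
```

```bash
python3 - <<'E'
from pad import *
s=ctrl.get_state();print(s["time"],s["qpos"].round(2),s["eef_pos"],s["contact_force"],s["wrist_torque"],s["opening"])
P,Rm=kpose(.5,30,.1105);print("ideal",P,delta(P,Rm,s))
p,d=cams.read_camera("side");cv2.imwrite("pics/side11.png",p[150:350,220:520].repeat(2,0).repeat(2,1))
s=dict(eef_pos=P,tcp_rot=R.from_matrix(Rm).as_quat())
for i in range(1,12):
    q=.5-i*.04;L=30+min(i,4)*.5
    print(round(q,3),L,delta(*kpose(q,L,.1105),s))
E
```

```text
13.7333 [-0.18  0.06  2.18  0.19  0.39 -1.87] [0.59923947 0.01037567 0.09750955] [ 2.64058293  4.03421861 -1.08287842] [0.67152754 0.39452376 0.46623734] 0.1771462786239268
ideal [0.59609932 0.01140711 0.09404552] (array([-0.45,  0.14,  0.09]), array([0.02, 0.07, 0.31]))
0.46 30.5 (array([ 0.48,  0.27, -0.28]), array([-0. ,  0. , -0.5]))
0.42 31.0 (array([ 0.96,  0.54, -0.53]), array([-0.,  0., -1.]))
0.38 31.5 (array([ 1.46,  0.81, -0.77]), array([-0. ,  0. , -1.5]))
0.34 32.0 (array([ 1.96,  1.09, -0.98]), array([-0.,  0., -2.]))
0.3 32.0 (array([ 2.46,  1.38, -1.17]), array([-0.,  0., -2.]))
0.26 32.0 (array([ 2.95,  1.67, -1.33]), array([-0.,  0., -2.]))
0.22 32.0 (array([ 3.46,  1.96, -1.47]), array([-0.,  0., -2.]))
0.18 32.0 (array([ 3.97,  2.25, -1.59]), array([-0.,  0., -2.]))
0.14 32.0 (array([ 4.48,  2.55, -1.69]), array([-0.,  0., -2.]))
0.1 32.0 (array([ 5.  ,  2.85, -1.76]), array([-0.,  0., -2.]))
0.06 32.0 (array([ 5.52,  3.14, -1.81]), array([-0.,  0., -2.]))
```

View pics/side11.png

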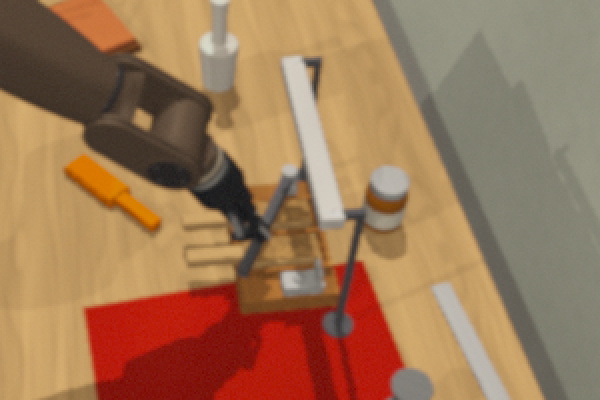

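play_rows(grip_force=60, steps=[{"claw":1,"tx":0.2,"ty":0.1,"tz":-0.1,"ax":0,"ay":0,"az":0},{"claw":1,"tx":0.5,"ty":0.3,"tz":-0.3,"ax":0,"ay":0,"az":-0.5},{"claw":1,"tx":1,"ty":0.6,"tz":-0.5,"ax":0,"ay":0,"az":-1},{"claw":1,"tx":1.5,"ty":0.8,"tz":-0.8,"ax":0,"ay":0,"az":-1.5},{"claw":1,"tx":2,"ty":1.1,"tz":-1,"ax":0,"ay":0,"az":-2},{"claw":1,"tx":2.5,"ty":1.4,"tz":-1.2,"ax":0,"ay":0,"az":-2},{"claw":1,"tx":3,"ty":1.7,"tz":-1.3,"ax":0,"ay":0,"az":-2},{"claw":1,"tx":3.5,"ty":2,"tz":-1.5,"ax":0,"ay":0,"az":-2},{"claw":1,"tx":3.5,"ty":2,"tz":-1.5,"ax":0,"ay":0,"az":-2}])

```text
time: 14.53
eef_pos: [0.6399, -0.0057, 0.0982]
tcp_rot: [0.683, 0.185, 0.209, -0.675]
contact_force: [-3.1, -2.4, 6.9]
opening: 0.171
```

```bash
python3 - <<'E'
from pad import *
s=ctrl.get_state();print(s["time"],s["qpos"].round(2),s["eef_pos"],s["contact_force"],s["wrist_torque"],s["opening"])
P,Rm=kpose(.22,32,.1105);print("ideal",P,delta(P,Rm,s))
p,d=cams.read_camera("side");cv2.imwrite("pics/side12.png",p[150:350,220:520].repeat(2,0).repeat(2,1))
s=dict(eef_pos=P,tcp_rot=R.from_matrix(Rm).as_quat())
for q in (.18,.14,.1,.06,.02,0,-.02,-.04):
    print(q,delta(*kpose(q,32,.1105),s)[0])
E
```

```text
14.5333 [-0.2   0.13  2.1   0.25  0.36 -1.95] [ 0.63989687 -0.00573526  0.09818245] [-3.08851373 -2.42737003  6.92114598] [-0.12626273  0.19792354  0.28027553] 0.17114942733184385
ideal [ 0.63524683 -0.00486694  0.09438709] (array([-0.6 ,  0.07,  0.07]), array([0.02, 0.19, 0.3 ]))
0.18 [ 0.5   0.31 -0.12]
0.14 [ 1.    0.63 -0.21]
0.1 [ 1.51  0.94 -0.29]
0.06 [ 2.01  1.26 -0.33]
0.02 [ 2.52  1.58 -0.36]
0 [ 2.78  1.73 -0.36]
-0.02 [ 3.03  1.89 -0.36]
-0.04 [ 3.28  2.05 -0.35]
```

View pics/side12.png

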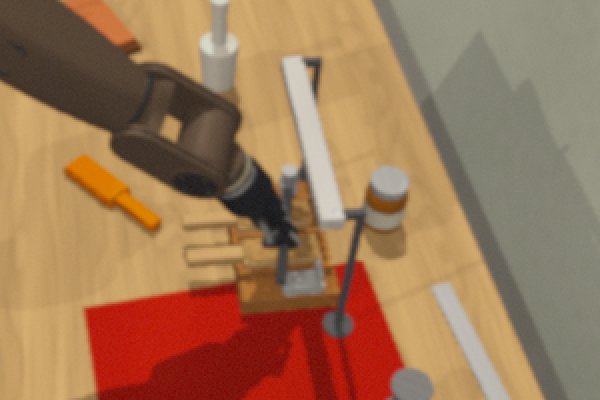

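play_rows(steps=[{"claw":1,"tx":0.3,"ty":0,"tz":-0.1,"ax":0,"ay":0,"az":0},{"claw":1,"tx":0.6,"ty":0.2,"tz":-0.1,"ax":0,"ay":0,"az":0},{"claw":1,"tx":0.9,"ty":0.4,"tz":-0.2,"ax":0,"ay":0,"az":0},{"claw":1,"tx":1.2,"ty":0.6,"tz":-0.2,"ax":0,"ay":0,"az":0},{"claw":1,"tx":1.5,"ty":0.8,"tz":-0.3,"ax":0,"ay":0,"az":0},{"claw":1,"tx":1.8,"ty":1,"tz":-0.3,"ax":0,"ay":0,"az":0},{"claw":1,"tx":2.1,"ty":1.2,"tz":-0.3,"ax":0,"ay":0,"az":0},{"claw":1,"tx":2.4,"ty":1.4,"tz":-0.4,"ax":0,"ay":0,"az":0},{"claw":1,"tx":2.6,"ty":1.5,"tz":-0.4,"ax":0,"ay":0,"az":0},{"claw":1,"tx":2.8,"ty":1.6,"tz":-0.4,"ax":0,"ay":0,"az":0},{"claw":1,"tx":2.8,"ty":1.6,"tz":-0.4,"ax":0,"ay":0,"az":0}])

```text
time: 15.5
eef_pos: [0.6712, -0.0108, 0.0983]
tcp_rot: [0.683, 0.184, 0.209, -0.675]
contact_force: [5.7, -2.0, -1.0]
opening: 0.167
```

```bash
cat > kq.py <<'E'
from pad import *
import sys
from rack import toR
s=ctrl.get_state();print(s["time"],s["qpos"].round(2),s["eef_pos"],inv(*s["eef_pos"][:2]),s["contact_force"],s["opening"])
for n in sys.argv[2:]:
    p,d=cams.read_camera(n);cv2.imwrite(f"pics/{n}{sys.argv[1]}.png",p)
    if n!="wrist":cv2.imwrite(f"pics/{n}{sys.argv[1]}c.png",cv2.resize(p[160:340,220:460],None,fx=3,fy=3))
    K,T=cam_pose(n,s);W=cloud(d,K,T);x,y=inv(W[...,0],W[...,1]);z=W[...,2]
    m=(z>.077)&(z<.087)&(abs(x)<.08)&(y>-.125)&(y<.07)
    if m.sum()<20:print(n,"few",m.sum());continue
    b=np.c_[x[m],y[m]].astype(np.float32);l=cv2.fitLine(b,cv2.DIST_HUBER,0,.001,.001).ravel();v=l[:2]*(-np.sign(l[1]))
    e=m&(y<-.08);print(n,m.sum(),"dir q",np.arctan2(-v[0],-v[1]).round(3),"bar x at y=-.1:",(l[2]+(-.1-l[3])*v[0]/v[1]).round(4),"at y=.092",(l[2]+(.092-l[3])*v[0]/v[1]).round(4),"end x",np.median(x[e]) if e.sum() else None,e.sum())
E
python3 kq.py 13 side scene
```

```text
15.5 [-0.2   0.2   2.03  0.24  0.37 -1.93] [ 0.67118002 -0.01079942  0.09834042] (np.float64(0.013469829473869845), np.float64(-0.058922386582704156)) [ 5.66438896 -2.02932482 -1.02474042] 0.16724638056791863
side 111 dir q -0.016 bar x at y=-.1: -0.0043 at y=.092 -0.0074 end x -0.003913627612222994 81
scene 342 dir q 0.001 bar x at y=-.1: 0.002 at y=.092 0.0022 end x 0.00210261561115718 86
```

View pics/side13c.png

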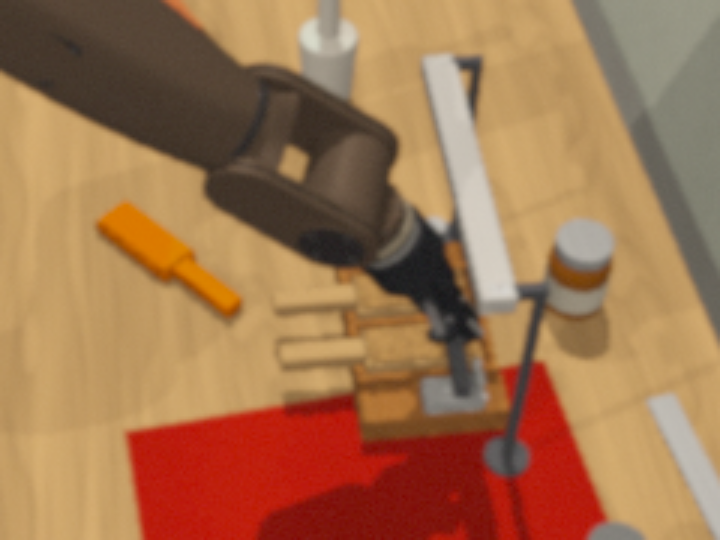

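play_rows(steps=[{"claw":1,"tx":0.1,"ty":0.1,"tz":0,"ax":0,"ay":0,"az":0},{"claw":1,"tx":0.3,"ty":0.2,"tz":0,"ax":0,"ay":0,"az":0},{"claw":1,"tx":0.5,"ty":0.3,"tz":0,"ax":0,"ay":0,"az":0},{"claw":1,"tx":0.5,"ty":0.3,"tz":0,"ax":0,"ay":0,"az":0}])

```text
time: 15.93
eef_pos: [0.6752, -0.011, 0.0981]
tcp_rot: [0.684, 0.183, 0.206, -0.675]
contact_force: [-9.0, -5.0, 9.6]
opening: 0.167
```

```bash
python3 kq.py 14 side scene
```

```text
15.9333 [-0.2   0.21  2.02  0.23  0.37 -1.93] [ 0.67519388 -0.01096312  0.09806162] (np.float64(0.017487025530525217), np.float64(-0.058930670226993914)) [-8.96583809 -4.98713909  9.60699873] 0.16719066343315772
side 106 dir q -0.074 bar x at y=-.1: 0.0011 at y=.092 -0.013 end x 0.0009543083002660547 81
scene 350 dir q -0.024 bar x at y=-.1: 0.0067 at y=.092 0.002 end x 0.0071025390114917595 90
```

play_rows(steps=[{"claw":1,"tx":0.3,"ty":0.1,"tz":0,"ax":0,"ay":0,"az":0},{"claw":1,"tx":0.5,"ty":0.2,"tz":0,"ax":0,"ay":0,"az":0},{"claw":1,"tx":0.5,"ty":0.2,"tz":0,"ax":0,"ay":0,"az":0}])

```text
time: 16.28
eef_pos: [0.6785, -0.0111, 0.0978]
tcp_rot: [0.684, 0.181, 0.206, -0.677]
contact_force: [-17.7, -6.2, 13.8]
opening: 0.166
```

```bash
python3 kq.py 15 side scene
```

```text
16.2833 [-0.2   0.22  2.    0.23  0.38 -1.92] [ 0.67853318 -0.01113451  0.0977874 ] (np.float64(0.020830453753909878), np.float64(-0.058972725601689105)) [-17.7149634   -6.15698998  13.83621216] 0.166180096508098
side 107 dir q -0.144 bar x at y=-.1: 0.0017 at y=.092 -0.0261 end x 0.0011688024117241468 76
scene 335 dir q -0.021 bar x at y=-.1: 0.0063 at y=.092 0.0023 end x 0.005840337800728313 85
```

View pics/scene15c.png

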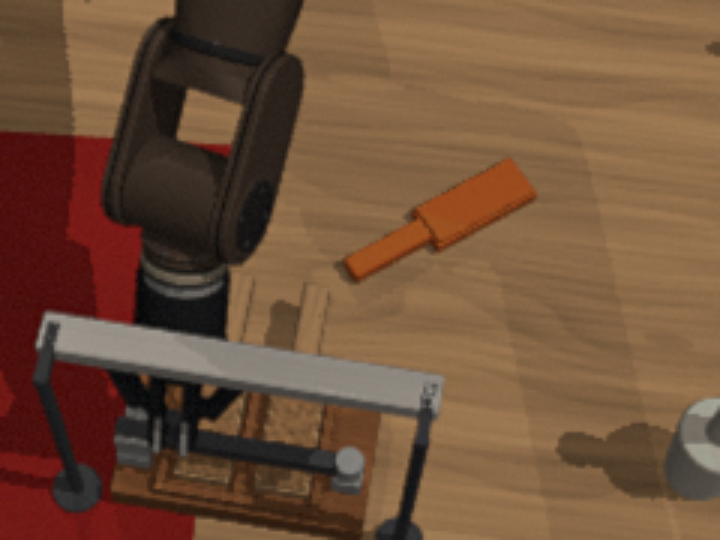

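Pushed against the stop: with a further 3 mm of tool travel the bar didn't move and the force rose to 18 N. The scene crop shows the bar at (270,450), lying parallel under the lamp, with its end over the block at (135,440). I'll relax the push, open, and back off horizontally.

play_rows(steps=[{"claw":1,"tx":-0.5,"ty":-0.2,"tz":0,"ax":0,"ay":0,"az":0},{"claw":4.5,"tx":-0.5,"ty":-0.2,"tz":0,"ax":0,"ay":0,"az":0},{"claw":4.5,"tx":-0.5,"ty":-0.2,"tz":0,"ax":0,"ay":0,"az":0},{"claw":4.5,"tx":-0.5,"ty":-0.2,"tz":0,"ax":0,"ay":0,"az":0},{"claw":4.5,"tx":-0.5,"ty":-0.2,"tz":0,"ax":0,"ay":0,"az":0},{"claw":4.5,"tx":-2,"ty":-1.2,"tz":0,"ax":0,"ay":0,"az":0},{"claw":4.5,"tx":-4,"ty":-2.5,"tz":0,"ax":0,"ay":0,"az":0},{"claw":4.5,"tx":-6,"ty":-4,"tz":0,"ax":0,"ay":0,"az":0},{"claw":4.5,"tx":-8,"ty":-6,"tz":0,"ax":0,"ay":0,"az":0},{"claw":4.5,"tx":-8,"ty":-9,"tz":0,"ax":0,"ay":0,"az":0},{"claw":4.5,"tx":-8,"ty":-11,"tz":0,"ax":0,"ay":0,"az":0},{"claw":4.5,"tx":-8,"ty":-11,"tz":0,"ax":0,"ay":0,"az":0}])

```text
time: 17.38
eef_pos: [0.5546, -0.0055, 0.1523]
tcp_rot: [0.683, 0.185, 0.209, -0.675]
contact_force: [0.8, -0.1, 0.3]
opening: 0.525
```

```bash
python3 kq.py 16 side scene wrist
```

```text
17.3833 [-0.24 -0.16  2.27  0.24  0.48 -1.96] [ 0.55459277 -0.00552169  0.15229092] (np.float64(-0.10323431485560636), np.float64(-0.05815941223966268)) [ 0.83471711 -0.09391763  0.34512293] 0.5251407709426744
side 243 dir q 0.006 bar x at y=-.1: -0.0031 at y=.092 -0.0019 end x -0.0009944271419814396 80
scene 417 dir q -0.004 bar x at y=-.1: 0.004 at y=.092 0.0033 end x 0.0040056798779279845 102
wrist 3429 dir q 0.012 bar x at y=-.1: -0.0074 at y=.092 -0.0051 end x -0.0032843116260702267 592
```

View pics/wrist16.png

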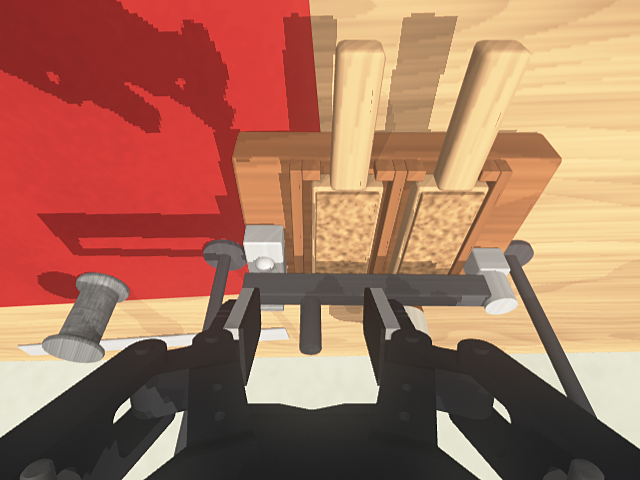

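View pics/scene16c.png

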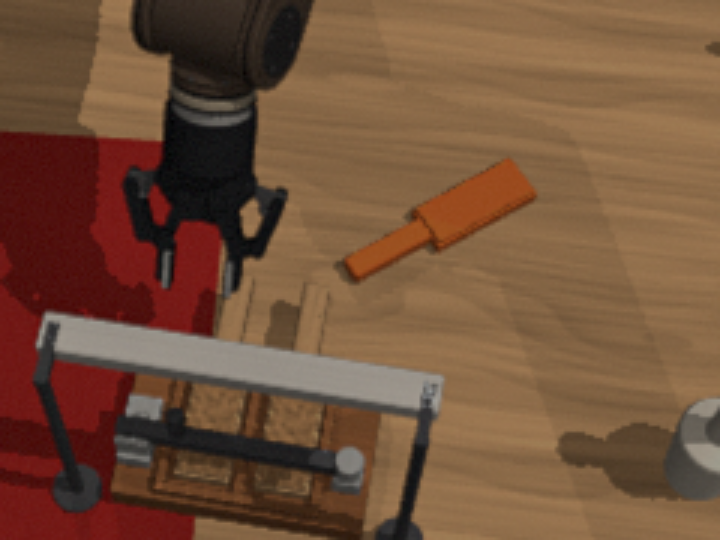

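The wrist view shows the ball at (265,263) clear on the robot side of the bar, popped up behind it. The bar runs from (245,285) to (515,290) and both paddles are in their bays. One finer angle check before handing in.

```bash
python3 - <<'E'
from pad import *
s,p,d,W,tf=padle("wrist17");print(s["time"],s["eef_pos"])
x,y=inv(W[...,0],W[...,1]);z=W[...,2]
m=(z>.07)&(z<.0835)&(abs(x)<.03)&(y>-.115)&(y<.075)
print(np.percentile(z[m],[5,50,95]))
pts=[]
# -x face: plane at x=-.008 (z 60-82) seen by the wrist camera
f=(z>.063)&(z<.079)&(abs(x+.008)<.008)&(y>-.108)&(y<.07)
A=np.c_[y[f],np.ones(f.sum())]
for k in range(3):
    c=np.linalg.lstsq(A,x[f],rcond=None)[0];r=x[f]-A@c
print("face n",f.sum(),"x=%.4f*y+%.4f"%tuple(c),"rms",r.std())
for lo in np.arange(-.11,.07,.03):
    k=f&(y>lo)&(y<lo+.03);print(round(lo,2),k.sum(),np.median(x[k]).round(4) if k.sum() else None)
# rack direction in same picture: lips front face / rib lines
t=(z>.046)&(z<.0505)
for y0 in(0,-.068,.068):
    k=t&(abs(y-y0)<.006)&(x>-.088)&(x<-.015)
    if k.sum()>30: print("rib",y0,k.sum(),np.polyfit(x[k],y[k],1).round(4))
for nm,y0 in(("mine",-.034),("other",.034)):
    k=(z>.05)&(z<.06)&(x>-.08)&(x<-.02)&(abs(y-y0)<.03);print(nm,k.sum(),np.median(z[k]).round(4),np.percentile(y[k],[1,99]).round(4))
b=(z>.055)&(z<.068)&(x<-.01)&(x>-.03)&(abs(y+.095)<.012);print("ball pts",b.sum(),z[b].max() if b.sum() else 0)
E
```

```text
17.5333 [ 0.55417704 -0.0055091   0.14833291]
[0.07084102 0.07949582 0.08179898]
face n 3531 x=0.0114*y+-0.0081 rms 0.000607161569641539
-0.11 526 -0.0092
-0.08 628 -0.0089
-0.05 633 -0.0085
-0.02 486 -0.0082
0.01 627 -0.0078
0.04 631 -0.0075
rib 0 788 [-0.0015 -0.0008]
rib -0.068 755 [-0.0006 -0.0682]
rib 0.068 856 [-0.0011  0.0668]
mine 3427 0.0543 [-0.0563 -0.0111]
other 3454 0.0544 [0.0137 0.0567]
ball pts 502 0.06753873108819594
```

The bar's face gives q ≈ 0.010, inside the held-shut band, and the ball is up behind it. There's plenty of time, so I'll give the post one gentle nudge with closed fingers to seat it on its stop without pulling it back.

```bash
python3 - <<'E'
from pad import *
s=ctrl.get_state();Rm=leanR(32)
for x,z in((-.055,.104),(-.025,.104),(-.016,.104),(-.010,.104)):print(x,delta((*rk(x,-.058),z),Rm,s))
E
```

```text
-0.055 (array([1.84, 6.29, 0.  ]), array([-0.09,  0.1 , -0.1 ]))
-0.025 (array([ 4.39,  7.87, -0.  ]), array([-0.09,  0.1 , -0.1 ]))
-0.016 (array([ 5.15,  8.35, -0.01]), array([-0.09,  0.1 , -0.1 ]))
-0.01 (array([ 5.66,  8.66, -0.01]), array([-0.09,  0.1 , -0.1 ]))
```

play_rows(steps=[{"claw":0,"tx":0,"ty":0,"tz":0,"ax":0,"ay":0,"az":0},{"claw":0,"tx":0,"ty":0,"tz":0,"ax":0,"ay":0,"az":0},{"claw":0,"tx":0,"ty":0,"tz":0,"ax":0,"ay":0,"az":0},{"claw":0,"tx":0,"ty":0,"tz":0,"ax":0,"ay":0,"az":0},{"claw":0,"tx":0.9,"ty":3,"tz":0,"ax":0,"ay":0,"az":0},{"claw":0,"tx":1.8,"ty":6.3,"tz":0,"ax":0,"ay":0,"az":0},{"claw":0,"tx":3,"ty":7,"tz":0,"ax":0,"ay":0,"az":0},{"claw":0,"tx":4,"ty":7.6,"tz":0,"ax":0,"ay":0,"az":0},{"claw":0,"tx":4.4,"ty":7.9,"tz":0,"ax":0,"ay":0,"az":0},{"claw":0,"tx":4.7,"ty":8.1,"tz":0,"ax":0,"ay":0,"az":0},{"claw":0,"tx":4.9,"ty":8.2,"tz":0,"ax":0,"ay":0,"az":0},{"claw":0,"tx":5.1,"ty":8.3,"tz":0,"ax":0,"ay":0,"az":0}])

```text
time: 18.58
eef_pos: [0.6411, -0.0088, 0.1054]
tcp_rot: [0.683, 0.182, 0.207, -0.676]
contact_force: [0.3, -0.0, 0.2]
opening: 0.001
```

play_rows(steps=[{"claw":0,"tx":0.2,"ty":0.1,"tz":0,"ax":0,"ay":0,"az":0},{"claw":0,"tx":0.4,"ty":0.2,"tz":0,"ax":0,"ay":0,"az":0},{"claw":0,"tx":0.4,"ty":0.2,"tz":0,"ax":0,"ay":0,"az":0}])

```text
time: 18.83
eef_pos: [0.6443, -0.0089, 0.1053]
tcp_rot: [0.683, 0.181, 0.206, -0.677]
contact_force: [-8.8, -0.5, 4.9]
opening: -0.005
```

Contact at 9 N; a little more, then straight back off.

play_rows(steps=[{"claw":0,"tx":0.2,"ty":0.1,"tz":0,"ax":0,"ay":0,"az":0},{"claw":0,"tx":0.4,"ty":0.2,"tz":0,"ax":0,"ay":0,"az":0},{"claw":0,"tx":0.4,"ty":0.2,"tz":0,"ax":0,"ay":0,"az":0}])

```text
time: 19.08
eef_pos: [0.6453, -0.0088, 0.1048]
tcp_rot: [0.684, 0.179, 0.202, -0.678]
contact_force: [-31.9, -4.2, 20.9]
opening: -0.003
```

play_rows(steps=[{"claw":0,"tx":-1,"ty":-0.6,"tz":0,"ax":0,"ay":0,"az":0},{"claw":0,"tx":-3,"ty":-1.9,"tz":0,"ax":0,"ay":0,"az":0},{"claw":0,"tx":-5.5,"ty":-4.5,"tz":0,"ax":0,"ay":0,"az":0},{"claw":0,"tx":-6,"ty":-7.5,"tz":0,"ax":0,"ay":0,"az":0},{"claw":0,"tx":-6,"ty":-9.5,"tz":0,"ax":0,"ay":0,"az":0},{"claw":0,"tx":-6,"ty":-9.5,"tz":0,"ax":0,"ay":0,"az":0},{"claw":0,"tx":-6,"ty":-9.5,"tz":0,"ax":0,"ay":0,"az":0}])

```text
time: 19.67
eef_pos: [0.5497, -0.0057, 0.1568]
tcp_rot: [0.683, 0.184, 0.209, -0.675]
contact_force: [0.4, -0.8, 0.1]
opening: -0.003
```

```bash
python3 - <<'E'
from pad import *
s,p,d,W,tf=padle("wrist18");print(s["time"],s["eef_pos"],s["contact_force"])
x,y=inv(W[...,0],W[...,1]);z=W[...,2]
f=(z>.063)&(z<.079)&(abs(x+.008)<.008)&(y>-.108)&(y<.07)
print("face",f.sum(),np.polyfit(y[f],x[f],1))
t=(z>.046)&(z<.0505)
for y0 in(0,-.068,.068):
    k=t&(abs(y-y0)<.006)&(x>-.088)&(x<-.015);print("rib",y0,np.polyfit(x[k],y[k],1).round(4))
for nm,y0 in(("mine",-.034),("other",.034)):
    k=(z>.05)&(z<.06)&(x>-.08)&(x<-.02)&(abs(y-y0)<.03);print(nm,np.median(z[k]).round(4),np.percentile(y[k],[1,99]).round(4))
p,d=cams.read_camera("scene");cv2.imwrite("pics/scene18.png",p)
E
```

```text
19.6667 [ 0.5496706  -0.00572729  0.15677475] [ 0.38074463 -0.78655913  0.05139482]
face 3343 [ 0.00285988 -0.00738756]
rib 0 [-0.0004 -0.0007]
rib -0.068 [-0.0005 -0.0682]
rib 0.068 [0.0002 0.0669]
mine 0.0543 [-0.056  -0.0111]
other 0.0543 [0.0138 0.0567]
```

View pics/wrist18.png

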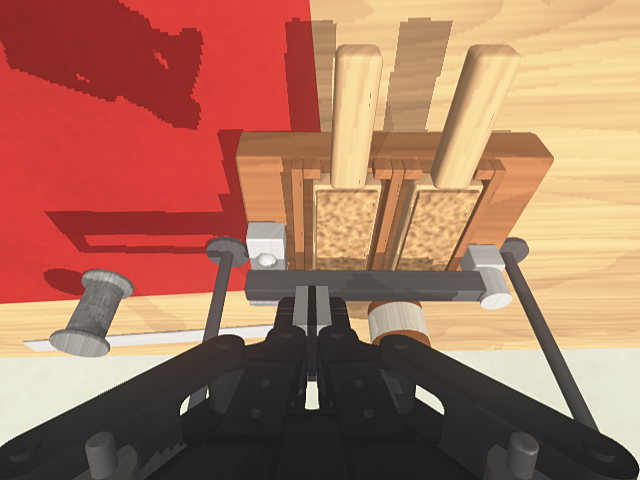

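View pics/scene18.png

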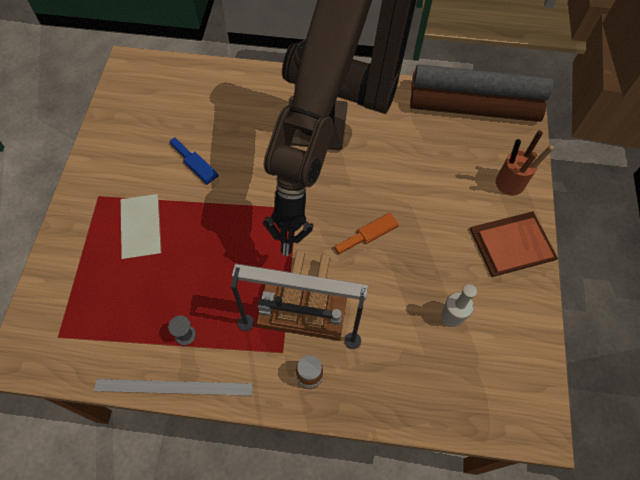

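q is now about 0.003 with the gripper clear. The scene shows the jar (310,372), spool (182,330) and maul (458,305) where they started, so I'm handing in.

```bash
python3 -c "
from plant import ctrl
print(ctrl.sign_off())"
```

```text
the job is handed in; nothing more can be done
None
```

The job is handed in at about 20 s of the 64 s. The paddle lies in the empty bay, leather up and released, and the keeper bar is shut past its spring ball.

**What I did:**
- **Paddle:** I gripped the tan paddle on the mat by its handle, carried it under the lamp and set it in the bay.
- **Keeper:** I gripped the post, swung the bar about its hinge while leaning the gripper to 32°, and pushed it over the ball to its stop. After letting go I nudged the post with closed fingers to seat it.

**Last checks:**
- **Paddle position:** the top of the blade is at 54.3 mm and level, the same as its neighbour, and it is centred in the bay to about 0.5 mm. The neighbouring paddle's position matches the earlier readings.
- **Keeper angle:** the bar's face gives about 0.003 rad with the gripper clear. It read about 0.010 before the nudge. The ball is visible on the robot side of the bar.
- **Other objects:** the jar, spool and maul look unmoved in the scene picture.
- **Forces:** the highest tool force I saw was about 38 N, at the end of the nudge. That was the fingertips on the post, which is harder than I meant to push.

**Disagreement:** the side and scene cameras' bar readings differed from the wrist's by several millimetres. I took the wrist camera's because its readings of the rack's ribs matched the rack's given sizes.

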